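# Unhook a raw bracket and register it in the drilling fixture

### The arm

A 6-joint arm with a two-finger parallel gripper is mounted at the origin on a cart in front of the work surface, level with it; the furniture and walls round the work are solid. World frame = base frame: x ahead of the robot, y to its left, z up, the work surface at z = 0. Lengths are in m, angles in rad, forces in N, time in s.
With the tool pointing down it reaches from about 0.325 to 0.9 m from the base axis. Payload 6.1 kg.
Tool frame: the origin (TCP) lies midway between the tips of the shut fingers; the grasp point (between the pads) lies 19 mm behind it (robot.tcp_to_grasp is the distance from the TCP to the grasp point, in m); z points along the fingers, y is the direction in which the jaws open and shut (so a half turn about z gives the same grasp; the last joint's range is limited). The gripper opens to 87 mm and grips with 3 to 60 N. Pads are 19 mm wide; open, the fingers measure 117 mm over their backs; the gripper's body (75 mm by 190 mm) begins 51 mm behind the grasp point.
Start: joints at [-1.282, 0.22, 1.526, -0, 1.395, -0.126], TCP at [0.252, -0.572, 0.223] pointing down, gripper open.
Joint ranges: [-2.98, 2.98], [-0.91, 2.08], [0.09, 2.57], [-1.24, 4.39], [0.2, 2.65], [-2.68, 2.68]. Speed limits (rad/s): [2.57, 2.57, 3.01, 3.14, 3.14, 3.14].

### API

Orientations are given as a rotation vector (axis times angle).
In Python, from cell import readout, read_camera, camera_info, ticket, robot gives the robot as it stands.
- The arm moves only by the tool step_arm, never from a script. Its argument "plan" is a list of rows, each a list of 7 numbers: the shift along the tool's x, y, z as a fraction of full scale, then the turn, a rotation vector about the tool's x, y, z as a fraction of full scale, then the gripper's target within -1 to 1 (shut at 1, half-way at 0, fully open at -1). A call has 1 to 10 rows; each row shifts and turns the commanded pose from where the row before left it, along the tool's axes as they then stand; what a row does not reach is not made up. Full scale, the value 1, is 0.25 m for a shift and 180 degrees for a turn. A row lasts 1/10 s, in which the tool goes at most 50 mm and 8.59 degrees, less where a joint would pass 70% of its speed; a pose out of reach is approached as far as the arm can. A call with a number of a shift or a turn outside -1 to 1 is refused whole. A call with a gripper value outside its range is refused whole. The fingers move at their own pace and stop on an object; the grip force is fixed at half the most. Time passes only in rows, so rows that do not move let the fingers close. It gives the time, the measured TCP pose, the force and the opening at its end, in the units of the state.
- readout.sense(): the state, without advancing time (a new reading comes with each control period).
- read_camera(name): name is "scene" or "top"; returns the picture (480x640x3 uint8, red, green, blue); there is no depth.
- camera_info(name): a dict with "vfov" (degrees; the focal length in pixels is half the picture's height over the tangent of half this angle, whatever the lens; pixels are square), "cx", "cy" (the principal point, pixels), "position" and "attitude" of the camera in the world. Camera axes: x right, y up, looking along -z (the intrinsics and any distortion apply to the point x, -y, -z); pixel columns grow to the right and rows downward; lengths in m; the calibration is good to about 2 mm. A picture is of the moment at which its call begins. camera_info takes no time and is no camera call.
- ticket.job_done(): hands the job in, once; it reports no verdict.
The state is a dict: "clock": time; "qpos": joint angles; "qd": joint speeds; "joint_torque": joint torques, N m; "tool_pos": TCP position; "tool_rot": TCP orientation; "ft_force": force on the tool from outside, world axes, zero at the start; "wrist_torque": the same for the moment, N m; "grip_width": finger opening in m.
Only numpy, scipy, OpenCV 4.12 (cv2) and the standard library are available. Lean on these libraries where they do the work, as an engineer would, in place of code of your own. Each camera call takes 0.05 s, during which the arm holds its last target.

### The job

Take the grey cast bracket off the hook, lifting it past the upturned tip, and stand it on the black mat and let go so that you can change your grip: between the tall blue fence and the low lip of the drilling fixture there is no room for fingers at its sides, only at the flat faces of its web. Then set it on the fixture's steel plate and push it home, a long side of its foot flush along the blue fence and an end of its foot flush on the dark end stop. Leave it standing there, and leave the other things on the mat where they are.

Things in the scene. Friction and masses are not known exactly. Their poses are not given: they have to be found in the camera images.
- bracket_mid (a point): Light-grey cast bracket like an upside-down T, about 0.45 kg, 78 mm high; it starts hanging upright on the hook. This point is its centre, half-way up (39 mm). z up, x across the web, y along the web. Web: upright plate across the middle of the foot, 10 mm thick (x), 50 mm wide (y, flush with the foot's long sides). Half a turn about z makes no difference.
- bracket_foot (a point): Middle of the bracket's underside; axes as for bracket_mid. The foot is a flat plate 76 (x) by 50 (y) by 12 mm. Heights above the underside: web from 12 to 78 mm, solid up to 28 mm, then one window 30 mm wide (y) from 28 to 66 mm, with legs 10 mm wide at its sides and a top bar from 66 to 78 mm. Pushed high up it may tip: push low.
- hook_rod (a point): Hook of the fixed stand: a level rod of 8 mm diameter. This point is on its axis, 125 mm above the mat; the bracket hangs within 8 mm of it along the rod, web across the rod, the top bar of its window resting on it. -x points out along the rod to the tip, +x to the post (16 mm thick, 56 mm away, ending 10 mm above the rod's axis). Green base plate 120x84x10 mm below.
- hook_tip (a point): Top of the hook's upturned tip, an 8 mm bar 30 mm in front (-x) of hook_rod, 20 mm higher than the rod's upper side. The bracket can be lifted at most 30 mm before its window's lower edge meets the rod; so it comes off when lifted about 25 mm and then moved straight out along the hook's -x, at least 60 mm from where it hangs.
- fixture_home (a point): Point of the fixed fixture where the middle of the bracket's underside belongs: on its steel plate, 12 mm above the mat. +x to the end stop, +y to the side fence, z up. Home: a long side of the foot on the fence, an end of the foot on the stop (either end). The plate is open at -x, where it ends 77 mm from this point.
- fence_face (a point): Middle of the face of the blue upright fence at plate level, 25 mm from fixture_home in its +y. The fence is 110 mm long, 12 mm thick, 58 mm high above the plate. Opposite runs an aluminium lip 8 mm high, 7 mm thick, its inner face 70 mm from the fence, so the 50 mm foot has 20 mm of play between them.
- stop_face (a point): Middle of the face of the dark steel end stop at plate level, 38 mm from fixture_home in its +x. The stop is 18 mm high above the plate, 54 mm wide, 12 mm thick.
- bench_mat: Black rubber mat under the work, 228 (x) by 900 (y) by 10 mm: its upper side is 10 mm above this origin and the bench top. Fixed. Its middle, between stand and fixture, is free on the robot's side.
- elbow: Bystander: pipe-elbow casting, 65x74x50 mm. Origin at the middle of its underside.
- cast_arm: Bystander: small arm casting, 30x91x21 mm. Origin at the middle of its underside.
- cap: Bystander: round cap casting with three lugs, 68x70x21 mm. Origin at the middle of its underside.
- tape: Bystander: roll of masking tape lying flat, 86 mm across, 24 mm high. Origin at the middle of its underside.
- gauge: Bystander: plug gauge lying down, 25x90x25 mm. Origin at the middle of its underside.
- block: Bystander: green sanding block, 55x100x28 mm. Origin at the middle of its underside.

How it is judged:
By the outcome, as a careful person would: the job done as asked, in the order asked, and still so for the second after the job is handed in, with the robot touching nothing.
It also fails if it takes over 72 s, if anything falls off the work surface, if the arm or the gripper's body presses on something with over 40 N, if the wrist force passes 120 N, or if a joint passes its speed limit or range.

## Working session

There is one attempt and no reset: what is moved stays moved. The work goes in short steps, Python scripts to look and compute and a tool call to move; the robot and the scene stay as the last step left them, time stands still between calls to the robot, and variables do not carry over. Pictures are saved under pics/ and viewed, and the job is handed in when it is done.

Besides the shell and the picture viewer there is one more tool, called after "Emit:" as name([rows], argument=value, ...), one row to a line, values as JSON. step_arm: Moves the arm, as the interface text tells. Shift numbers are shares of 0.25 m and turn numbers shares of 180 degrees, none past 1 either way. Its arguments: {"type":"object","properties":{"plan":{"type":"array","items":{"type":"array","items":{"type":"number","minimum":-1,"maximum":1}}}},"required":["plan"]}

```bash
mkdir -p pics; ls
python3 - <<'E'
from cell import readout, read_camera, camera_info, ticket, robot
import cv2
print(readout.sense()); print([a for a in dir(robot) if a[0]!='_'])
for n in("scene","top"):
    print(n,camera_info(n)); cv2.imwrite(f"pics/{n}0.png",read_camera(n)[:,:,::-1])
E
```

```text
pics
{'clock': 0.0, 'qpos': array([-1.28208409e+00,  2.21217542e-01,  1.52760245e+00, -1.96476004e-05,
        1.39469392e+00, -1.26100596e-01]), 'qd': array([-7.51952234e-05,  7.31341494e-04,  8.26029066e-05,  5.87866198e-05,
       -5.24867481e-04, -4.89634993e-06]), 'joint_torque': array([ 1.26128969e-03, -4.94602382e+01, -3.87380040e+01,  6.99545187e-02,
        5.71876438e-02, -1.76626181e-04]), 'tool_pos': array([ 0.25170013, -0.57140478,  0.22144715]), 'tool_rot': array([-3.07238946e+00, -6.46536230e-01,  2.75215083e-04]), 'ft_force': array([-0.49956611, -0.01991859,  0.14381214]), 'wrist_torque': array([ 0.00474303, -0.01112358, -0.05543557]), 'grip_width': 0.08669960084637103}
['IKError', 'tcp_to_grasp']
scene {'vfov': 51.10180129804681, 'cx': 324.11060831145136, 'cy': 243.24620474731793, 'position': array([-0.02061605,  0.84366383,  1.02620224]), 'attitude': array([ 0.30555347, -1.07878133, -2.39127122])}
top {'vfov': 55.88017407494146, 'cx': 317.68045377076015, 'cy': 244.2978906154377, 'position': array([ 0.39156039, -0.00609011,  1.38343624]), 'attitude': array([ 0.0720033 , -0.08744004, -1.55390395])}
```

View pics/scene0.png

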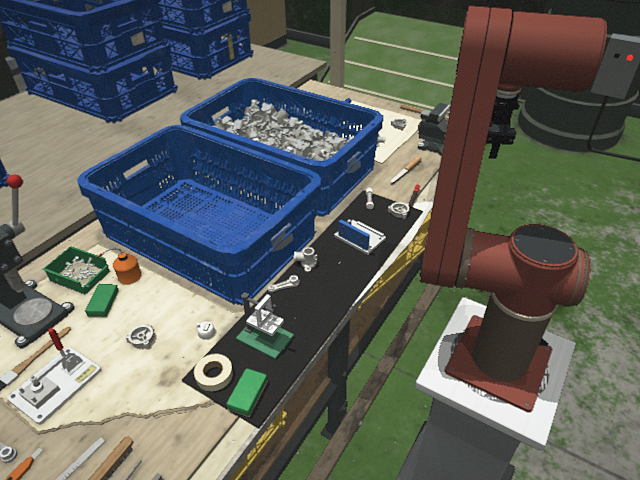

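View pics/top0.png

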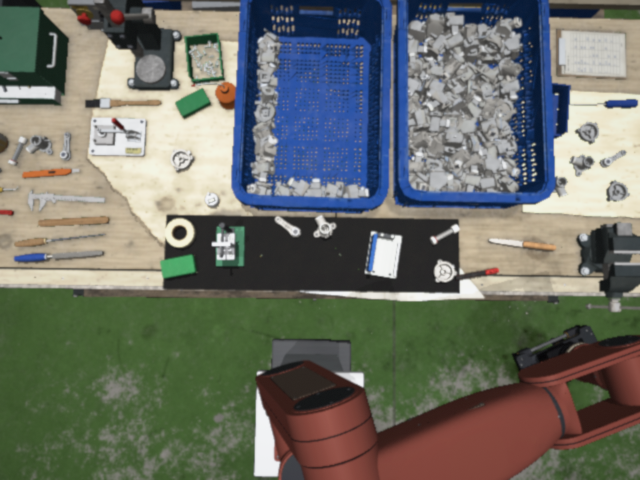

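Scene: the stand with bracket is at about (265,320), the fixture at (360,235). Top: the stand is at (228,245), the fixture at (384,255). Next I'll build helpers and enlarge crops.

```bash
cat > h.py <<'E'
import numpy as np, cv2
from scipy.spatial.transform import Rotation as R
from cell import readout, read_camera, camera_info, ticket, robot
def cam(n):
    c=camera_info(n); f=240/np.tan(np.radians(c['vfov'])/2)
    return f,c['cx'],c['cy'],np.array(c['position']),R.from_rotvec(c['attitude'])
def ray(n,u,v):
    f,cx,cy,p,r=cam(n); return p,r.apply([(u-cx)/f,-(v-cy)/f,-1])
def onz(n,u,v,z):
    p,d=ray(n,u,v); return p+d*(z-p[2])/d[2]
def proj(n,X):
    f,cx,cy,p,r=cam(n); q=r.inv().apply(np.asarray(X,float)-p)
    return np.stack([cx+f*q[...,0]/-q[...,2],cy-f*q[...,1]/-q[...,2]],-1)
def tri(u1,u2):
    p,d=ray('scene',*u1);q,e=ray('top',*u2)
    d=d/np.linalg.norm(d);e=e/np.linalg.norm(e)
    A=np.stack([d,-e],1);s=np.linalg.lstsq(A,q-p,rcond=None)[0]
    a=p+d*s[0];b=q+e*s[1];return (a+b)/2,np.linalg.norm(a-b)
def crop(src,out,x0,y0,x1,y1,k):
    im=cv2.imread(src)[y0:y1,x0:x1]; im=cv2.resize(im,None,fx=k,fy=k,interpolation=cv2.INTER_CUBIC)
    for x in range((x0+9)//10*10,x1,10):
        cv2.putText(im,str(x),((x-x0)*k,8),0,.3,(0,255,255),1); cv2.line(im,((x-x0)*k,10),((x-x0)*k,14),(0,255,255),1)
    for y in range((y0+9)//10*10,y1,10):
        cv2.putText(im,str(y),(0,(y-y0)*k+4),0,.3,(0,255,255),1); cv2.line(im,(20,(y-y0)*k),(24,(y-y0)*k),(0,255,255),1)
    cv2.imwrite(out,im)
E
python3 - <<'E'
from h import *
crop('pics/scene0.png','pics/s_hook.png',220,270,320,370,8)if 0 else crop('pics/scene0.png','pics/s_hook.png',225,285,310,360,8)
crop('pics/scene0.png','pics/s_fix.png',325,205,400,265,10)
crop('pics/top0.png','pics/t_hook.png',200,215,260,275,10)
crop('pics/top0.png','pics/t_fix.png',355,225,415,285,10)
# mat corners in top/ scene
for n,u,v in [('top',165,215),('top',459,219),('top',459,292),('top',164,289),('scene',183,380),('scene',250,426),('scene',436,203),('scene',380,188)]:
    print(n,u,v,onz(n,u,v,.01).round(4))
E
```

```text
top 165 215 [0.6145 0.45   0.01  ]
top 459 219 [ 0.6171 -0.4525  0.01  ]
top 459 292 [ 0.3935 -0.4487  0.01  ]
top 164 289 [0.3893 0.4419 0.01  ]
scene 183 380 [0.6109 0.4469 0.01  ]
scene 250 426 [0.4063 0.4564 0.01  ]
scene 436 203 [ 0.3686 -0.5085  0.01  ]
scene 380 188 [ 0.5686 -0.4881  0.01  ]
```

View pics/s_hook.png

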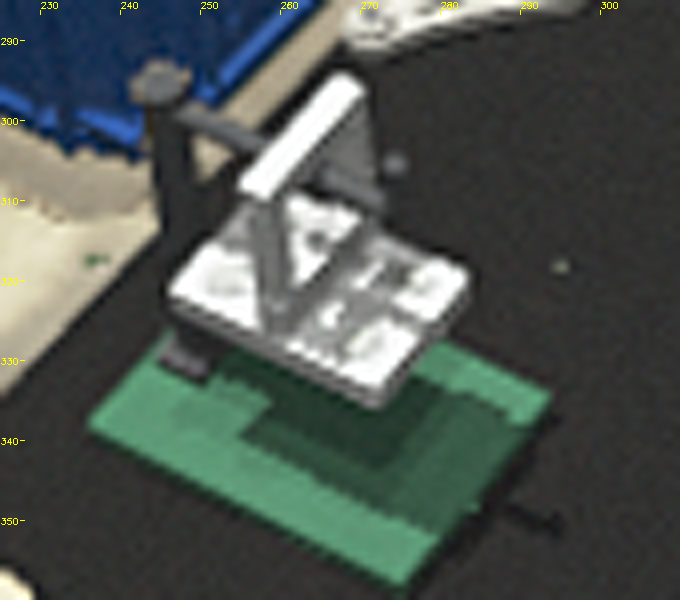

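View pics/s_fix.png

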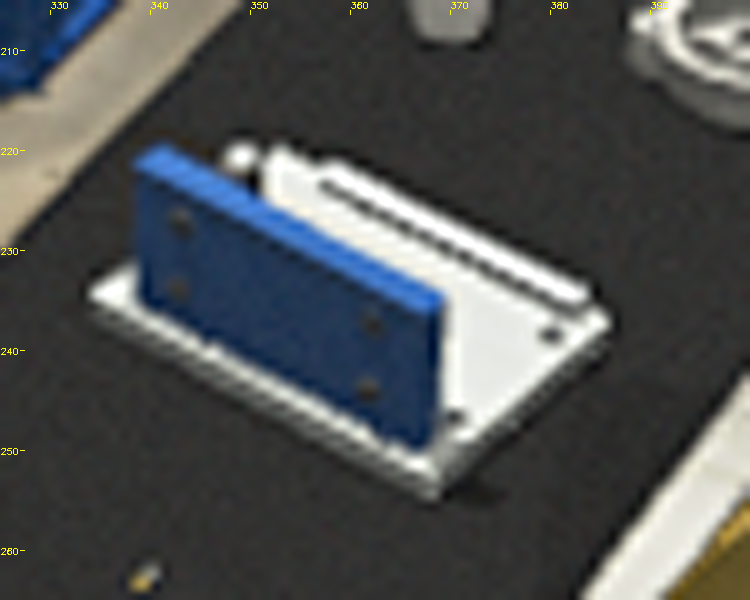

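View pics/t_hook.png

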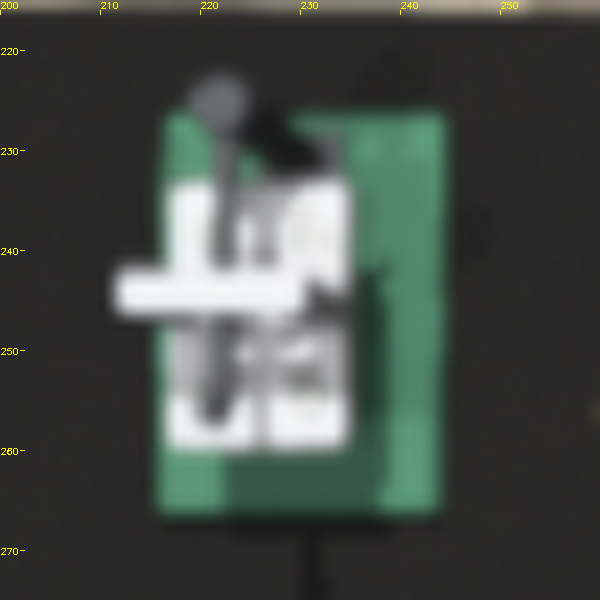

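View pics/t_fix.png

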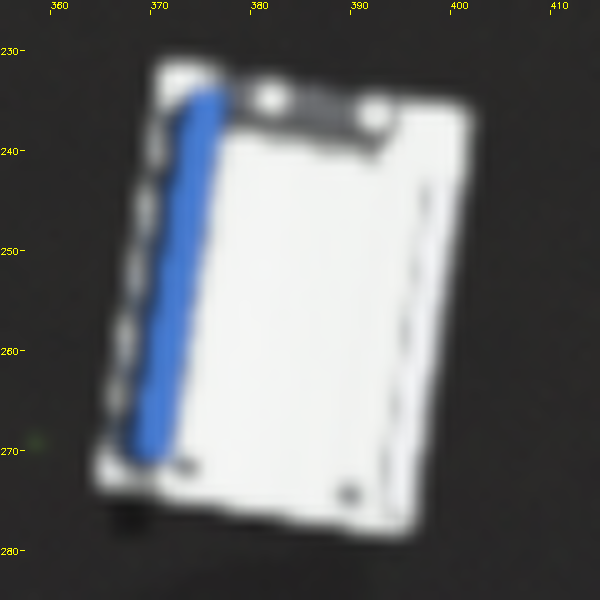

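```bash
cat > m1.py <<'E'
from h import *
t=cv2.imread('pics/top0.png'); s=cv2.imread('pics/scene0.png')
def comp(img,lo,hi,box,minA=15):
    x0,y0,x1,y1=box; hsv=cv2.cvtColor(img,cv2.COLOR_BGR2HSV)
    k=8; h=cv2.resize(img[y0:y1,x0:x1],None,fx=k,fy=k,interpolation=cv2.INTER_LINEAR)
    h=cv2.cvtColor(h,cv2.COLOR_BGR2HSV)
    m=cv2.inRange(h,lo,hi); cs,_=cv2.findContours(m,0,2)
    out=[]
    for c in cs:
        if cv2.contourArea(c)/k/k<minA: continue
        r=cv2.boxPoints(cv2.minAreaRect(c)); out.append(((r+.5)/k-.5+[x0,y0],cv2.contourArea(c)/k/k))
    return sorted(out,key=lambda a:-a[1])
def show(name,rects,z):
    for r,a in rects:
        P=np.array([onz('top',u,v,z) for u,v in r]); 
        e=np.linalg.norm(np.roll(P,-1,0)-P,axis=1)
        i=np.argmax(e); d=(np.roll(P,-1,0)-P)[i]
        print(name,'area%.0f'%a,'c',P.mean(0).round(4),'sides',e[:2].round(4),'ang',round(np.degrees(np.arctan2(d[1],d[0])),1))
W=((0,0,150),(180,60,255))
show('plate',comp(t,*W,(355,225,415,285))[:1],.022)
show('fencetop',comp(t,(100,120,90),(130,255,255),(355,225,415,285))[:1],.080)
show('green',comp(t,(50,60,50),(90,255,255),(205,215,255,275))[:3],.02)
show('web',comp(t,(0,0,200),(180,60,255),(205,238,236,250)),.151)
show('foot',comp(t,(0,0,150),(180,60,255),(205,220,250,275)),.085)
# tri points
for n,a,b in [('posttop .145',(244,295.5),(222,225)),('tip .159',(274,305),(221.5,256))]:
    print(n,tri(a,b))
E
python3 m1.py
```

```text
plate area970 c [ 0.5021 -0.2241  0.022 ] sides [0.1318 0.0809] ang -8.3
fencetop area138 c [ 0.5049 -0.1748  0.08  ] sides [0.1086 0.0142] ang -10.1
green area521 c [0.5219 0.2472 0.02  ] sides [0.1266 0.091 ] ang -178.7
green area32 c [0.5715 0.2842 0.02  ] sides [0.0238 0.017 ] ang 177.5
web area108 c [0.5198 0.2424 0.151 ] sides [0.0594 0.0241] ang -89.1
foot area405 c [0.5147 0.2548 0.085 ] sides [0.0808 0.0669] ang -179.5
posttop .145 (array([0.5686971 , 0.24860129, 0.14032136]), np.float64(0.001609742635113294))
tip .159 (array([0.48212416, 0.24439855, 0.1533608 ]), np.float64(0.002443742824123721))
```

```bash
cat > m2.py <<'E'
from h import *
from scipy.ndimage import map_coordinates
def edges(img,p,q,ch=None,n=400,frac=.5):
    """crossings of half level along p->q (pixels); returns points"""
    g=img.astype(float).mean(2) if ch is None else img[:,:,ch].astype(float)
    t=np.linspace(0,1,n); u=p[0]+(q[0]-p[0])*t; v=p[1]+(q[1]-p[1])*t
    I=map_coordinates(g,[v,u],order=1); L=I.min()+(I.max()-I.min())*frac
    k=np.where(np.diff(np.sign(I-L)))[0]; return [(round(u[i],2),round(v[i],2)) for i in k]
if __name__=='__main__':
    t=cv2.imread('pics/top0.png')
    def pr(name,p,q,z,**k):
        for e in edges(t,p,q,**k): print(name,e,onz('top',*e,z).round(4))
    pr('web y',(206,244),(222,244),.151); pr('webyR',(226,244),(233,244),.151)
    pr('web x@214',(214,238),(214,251),.151)
    pr('foot y@236',(210,258),(222,258),.085); pr('foot yR',(228,236),(239,236),.085)
    pr('foot x lo',(219,255),(219,265),.085); pr('foot x hi',(231,228),(231,238),.085);pr('foot x lo2',(231,255),(231,265),.085)
    print('post',onz('top',222,225,.145),onz('scene',244,295.5,.145)); print('tip',onz('top',221.5,256,.159),onz('scene',274,305,.159))
    for v in (245,255,265,272): pr('plate@%d'%v,(355,v),(420,v),.022)
    for u in (378,385,392): pr('stop/pl x@%d'%u,(u,243),(u,284),.022); 
    for u in (374,380,386): pr('stop x@%d'%u,(u,234),(u,246),.040)
    for v in (240,250,260,268):
        b=t[:,:,0].astype(float)-t[:,:,2]; pr('fence@%d'%v,(360,v),(390,v),.080) if 0 else None
        bb=np.repeat(b[:,:,None],3,2)
        for e in edges(bb,(360,v),(385,v)): print('fence@%d'%v,e,onz('top',*e,.080).round(4))
E
python3 m2.py
```

```text
web y (np.float64(211.13), np.float64(244.0)) [0.5136 0.2737 0.151 ]
webyR (np.float64(229.91), np.float64(244.0)) [0.5144 0.2225 0.151 ]
web x@214 (np.float64(214.0), np.float64(241.42)) [0.5208 0.2661 0.151 ]
web x@214 (np.float64(214.0), np.float64(245.92)) [0.5085 0.2657 0.151 ]
foot y@236 (np.float64(215.89), np.float64(258.0)) [0.48   0.2735 0.085 ]
foot yR (np.float64(234.29), np.float64(236.0)) [0.5444 0.223  0.085 ]
foot x lo (np.float64(219.0), np.float64(259.61)) [0.4755 0.2644 0.085 ]
foot x hi (np.float64(231.0), np.float64(232.56)) [0.5543 0.2328 0.085 ]
foot x lo2 (np.float64(231.0), np.float64(259.36)) [0.4768 0.2301 0.085 ]
post [0.56733424 0.24720489 0.145     ] [0.56637269 0.25202606 0.145     ]
tip [0.48065073 0.24261794 0.159     ] [0.48003118 0.24872712 0.159     ]
plate@245 (np.float64(368.68), np.float64(245.0)) [ 0.531  -0.1729  0.022 ]
plate@245 (np.float64(369.17), np.float64(245.0)) [ 0.531  -0.1744  0.022 ]
plate@245 (np.float64(374.22), np.float64(245.0)) [ 0.5312 -0.1897  0.022 ]
plate@245 (np.float64(400.29), np.float64(245.0)) [ 0.5325 -0.2688  0.022 
[... 986 characters left out ...]
-0.2045  0.04  ]
stop x@386 (np.float64(386.0), np.float64(239.08)) [ 0.5478 -0.2225  0.04  ]
fence@240 (np.float64(372.16), np.float64(240.0)) [ 0.5398 -0.1759  0.08  ]
fence@240 (np.float64(376.1), np.float64(240.0)) [ 0.54   -0.1873  0.08  ]
fence@250 (np.float64(370.34), np.float64(250.0)) [ 0.5106 -0.1707  0.08  ]
fence@250 (np.float64(374.54), np.float64(250.0)) [ 0.5107 -0.1828  0.08  ]
fence@260 (np.float64(368.96), np.float64(260.0)) [ 0.4815 -0.1668  0.08  ]
fence@260 (np.float64(373.03), np.float64(260.0)) [ 0.4817 -0.1785  0.08  ]
fence@268 (np.float64(367.58), np.float64(268.0)) [ 0.4583 -0.1628  0.08  ]
fence@268 (np.float64(371.78), np.float64(268.0)) [ 0.4585 -0.175   0.08  ]
```

Run:
```python
from h import *
s=cv2.imread('pics/scene0.png')
def fr(c,yaw):
    a=np.radians(yaw); return lambda x,y,z: np.array([c[0]+x*np.cos(a)-y*np.sin(a),c[1]+x*np.sin(a)+y*np.cos(a),z])
B=fr((.515,.248),1); F=fr((.5148,-.2087),-8.5)
P=[B(sx*.005,sy*.025,.151) for sx in(-1,1) for sy in(-1,1)]+[B(sx*.038,sy*.025,.085) for sx in(-1,1) for sy in(-1,1)]
P+=[F(x,y,.080) for x in(-.072,.038) for y in (.025,.037)]+[F(-.077,y,.022) for y in(-.045,.025)]+[F(.038,y,.04) for y in(-.025,.025)]
k=6;x0,y0,x1,y1=225,200,400,365
im=cv2.resize(s[y0:y1,x0:x1],None,fx=k,fy=k,interpolation=cv2.INTER_CUBIC)
for p in P:
    u,v=proj('scene',p); print(p.round(3),u.round(1),v.round(1)); cv2.circle(im,(int((u-x0+.5)*k),int((v-y0+.5)*k)),3,(0,0,255),-1)
cv2.imwrite('pics/ov1.png',im[540:960,60:560]); cv2.imwrite('pics/ov2.png',im[0:420,560:1050])
```

```text
[0.51  0.223 0.151] 270.2 295.2
[0.51  0.273 0.151] 257.6 309.0
[0.52  0.223 0.151] 266.7 293.6
[0.52  0.273 0.151] 254.1 307.4
[0.477 0.222 0.085] 283.3 318.8
[0.477 0.272 0.085] 271.4 333.0
[0.553 0.224 0.085] 257.8 306.8
[0.553 0.274 0.085] 245.6 320.3
[ 0.447 -0.173  0.08 ] 370.2 234.3
[ 0.449 -0.161  0.08 ] 367.7 236.4
[ 0.556 -0.19   0.08 ] 340.6 219.1
[ 0.558 -0.178  0.08 ] 338.1 221.0
[ 0.432 -0.242  0.022] 383.9 238.1
[ 0.442 -0.173  0.022] 370.4 249.8
[ 0.549 -0.239  0.04 ] 350.3 221.4
[ 0.556 -0.19   0.04 ] 340.3 229.3
```

View pics/ov1.png

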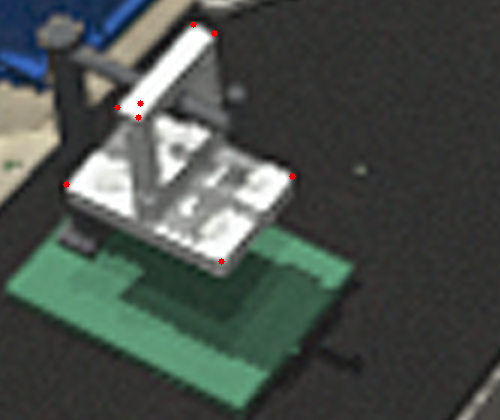

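View pics/ov2.png

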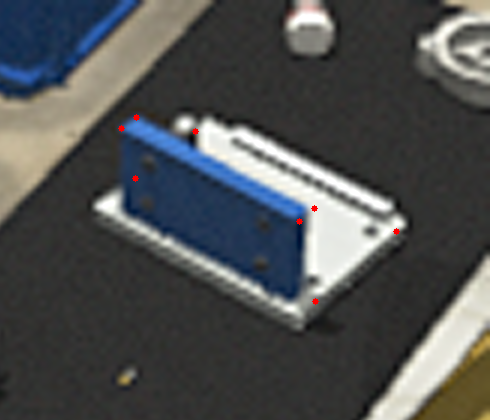

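Predicted points agree with the scene picture within about 1 px: web top (254–270, 294–309), and fixture (340–384, 219–250). I'll move now.

```bash
cat >> h.py <<'E'
def state():
    s=readout.sense(); r=R.from_rotvec(s['tool_rot']); M=r.as_matrix()
    return s,np.array(s['tool_pos']),r,M
def yaw(M): return np.degrees(np.arctan2(M[1,0],M[0,0]))
def to(pos=None,yw=None,rows=None):
    s,p,r,M=state()
    print('t %.2f pos'%s['clock'],p.round(4),'yaw %.2f tilt %.2f'%(yaw(M),np.degrees(np.arccos(-M[2,2]))),'F',s['ft_force'].round(1),'w %.4f'%s['grip_width'],'q',s['qpos'].round(2))
    if yw is not None:
        a=np.radians(yw); T=np.array([[np.cos(a),np.sin(a),0],[np.sin(a),-np.cos(a),0],[0,0,-1]])
        dr=(r.inv()*R.from_matrix(T)).as_rotvec(); print(' turn deg',np.degrees(dr).round(2),'units',(dr/np.pi).round(4),'min rows',np.ceil(np.degrees(np.linalg.norm(dr))/8.59))
        M2=T
    else: M2=M
    if pos is not None:
        d=np.array(pos)-p; print(' dworld',d.round(4),'in tool after turn, units',(M2.T@d/.25).round(4),'before turn',(M.T@d/.25).round(4),'min rows',np.ceil(np.linalg.norm(d)/.05))
E
python3 -c "
from h import *
to((.515,.248,.25),1)"
```

```text
t 0.10 pos [ 0.2517 -0.5715  0.2215] yaw 23.76 tilt 0.10 F [ 0.1 -0.  -0.6] w 0.0873 q [-1.28  0.22  1.53 -0.    1.39 -0.13]
 turn deg [-1.000e-01  1.000e-02  2.276e+01] units [-6.000e-04  1.000e-04  1.265e-01] min rows 3.0
 dworld [0.2633 0.8195 0.0285] in tool after turn, units [ 1.1103 -3.259  -0.1139] before turn [ 2.2848 -2.5758 -0.1089] min rows 18.0
```

Emit:
step_arm([
  [0,0,-0.04,0,0,0.0422,-1],
  [0,0,-0.04,0,0,0.0422,-1],
  [0,0,-0.034,0,0,0.0421,-1],
  [0.0555,-0.163,0,0,0,0,-1],
  [0.0555,-0.163,0,0,0,0,-1],
  [0.0555,-0.163,0,0,0,0,-1],
  [0.0555,-0.163,0,0,0,0,-1],
  [0.0555,-0.163,0,0,0,0,-1],
  [0.0555,-0.163,0,0,0,0,-1],
  [0.0555,-0.163,0,0,0,0,-1],
])

```text
clock: 1.1
tool_pos: [0.344, -0.2833, 0.2506]
tool_rot: [-3.141, -0.027, 0.0]
ft_force: [1.0, -0.1, 0.3]
grip_width: 0.0871
```

Emit:
step_arm([
  [0.0555,-0.163,0,0,0,0,-1],
  [0.0555,-0.163,0,0,0,0,-1],
  [0.0555,-0.163,0,0,0,0,-1],
  [0.0555,-0.163,0,0,0,0,-1],
  [0.0555,-0.163,0,0,0,0,-1],
  [0.0555,-0.163,0,0,0,0,-1],
  [0.0555,-0.163,0,0,0,0,-1],
  [0.0555,-0.163,0,0,0,0,-1],
  [0.0555,-0.163,0,0,0,0,-1],
  [0.0555,-0.163,0,0,0,0,-1],
])

```text
clock: 2.1
tool_pos: [0.4756, 0.1266, 0.2507]
tool_rot: [3.141, 0.028, -0.0]
ft_force: [0.9, -0.3, 0.7]
grip_width: 0.0874
```

Emit:
step_arm([
  [0.0555,-0.163,0,0,0,0,-1],
  [0.0555,-0.163,0,0,0,0,-1],
  [0.0555,-0.163,0,0,0,0,-1],
  [0,0,0,0,0,0,-1],
  [0,0,0,0,0,0,-1],
])

```text
clock: 2.6
tool_pos: [0.5146, 0.2484, 0.2499]
tool_rot: [3.14, 0.031, -0.003]
ft_force: [1.1, -0.5, 0.0]
grip_width: 0.0872
```

```bash
python3 -c "
from h import *
to((.515,.248,.106),1)
cv2.imwrite('pics/s1.png',read_camera('scene')[:,:,::-1]);cv2.imwrite('pics/t1.png',read_camera('top')[:,:,::-1])
crop('pics/s1.png','pics/s1c.png',190,220,320,360,5)
"
```

```text
t 2.60 pos [0.5146 0.2484 0.2499] yaw 1.12 tilt 0.13 F [ 1.1 -0.5  0. ] w 0.0872 q [ 0.31  0.08  1.63 -0.    1.43  1.86]
 turn deg [0.06 0.12 0.12] units [0.0003 0.0006 0.0006] min rows 1.0
 dworld [ 0.0004 -0.0004 -0.1439] in tool after turn, units [0.0017 0.0014 0.5758] before turn [0.0029 0.0009 0.5757] min rows 3.0
```

View pics/s1c.png

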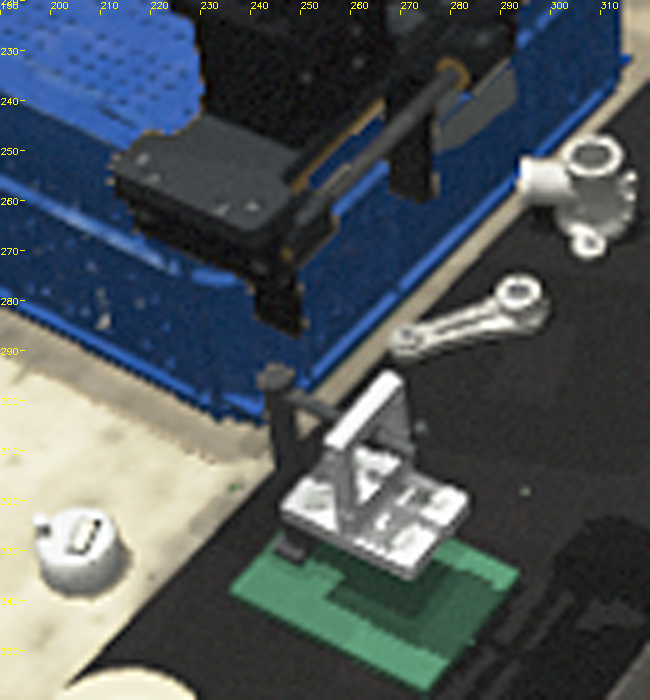

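```bash
python3 -c "
from h import *
for y in (-.058,-.0435,0,.0435,.058): print(y,proj('scene',[.5146,.2484+y,.25]).round(1))
"
```

```text
-0.058 [274.  255.8]
-0.0435 [270.3 259.5]
0 [258.5 271. ]
0.0435 [246.2 283.2]
0.058 [242.  287.4]
```

Emit:
step_arm([
  [0.002,0.001,0.08,0,0,0,-1],
  [0,0,0.08,0,0,0,-1],
  [0,0,0.08,0,0,0,-1],
  [0,0,0.08,0,0,0,-1],
  [0,0,0.08,0,0,0,-1],
  [0,0,0.08,0,0,0,-1],
  [0,0,0.06,0,0,0,-1],
  [0,0,0.036,0,0,0,-1],
  [0,0,0,0,0,0,-1],
  [0,0,0,0,0,0,-1],
])

```text
clock: 3.7
tool_pos: [0.5162, 0.2473, 0.1078]
tool_rot: [-3.141, -0.027, -0.001]
ft_force: [-0.9, 0.4, 0.2]
grip_width: 0.0872
```

```bash
python3 -c "
from h import *
to((.515,.248,.106),1)
cv2.imwrite('pics/s2.png',read_camera('scene')[:,:,::-1]);cv2.imwrite('pics/t2.png',read_camera('top')[:,:,::-1])
crop('pics/s2.png','pics/s2c.png',220,250,320,360,6)
"
```

```text
t 3.70 pos [0.5162 0.2473 0.1078] yaw 0.97 tilt 0.05 F [-0.9  0.4  0.2] w 0.0872 q [ 0.31  0.2   1.77 -0.    1.17  1.86]
 turn deg [-0.01 -0.05 -0.03] units [-0.0001 -0.0003 -0.0001] min rows 1.0
 dworld [-0.0012  0.0007 -0.0018] in tool after turn, units [-0.0046 -0.0027  0.007 ] before turn [-0.0046 -0.0027  0.007 ] min rows 1.0
```

View pics/s2c.png

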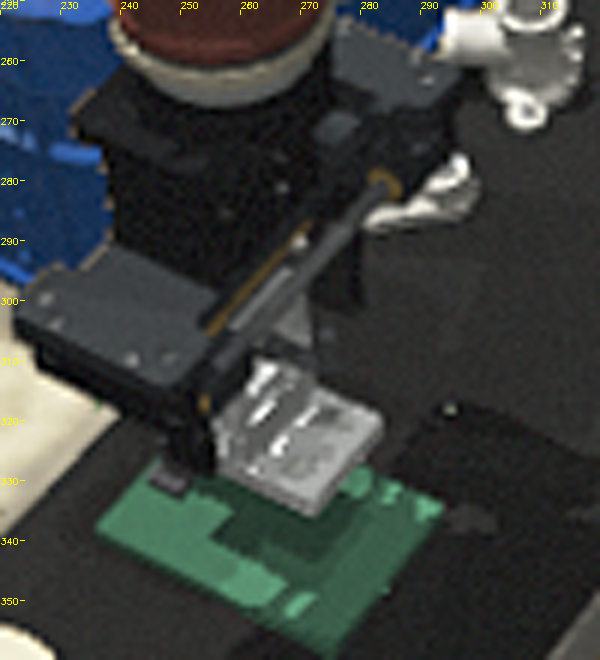

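Emit:
step_arm([
  [-0.005,-0.003,0.005,0,0,0,1],
  [0,0,0,0,0,0,1],
  [0,0,0,0,0,0,1],
  [0,0,0,0,0,0,1],
  [0,0,0,0,0,0,1],
  [0,0,0,0,0,0,1],
])

```text
clock: 4.4
tool_pos: [0.5144, 0.2483, 0.1058]
tool_rot: [-3.141, -0.027, -0.0]
ft_force: [-0.2, 0.7, 0.1]
grip_width: 0.0496
```

Emit:
step_arm([
  [0,0,-0.02,0,0,0,1],
  [0,0,-0.028,0,0,0,1],
  [0,0,-0.028,0,0,0,1],
  [0,0,-0.028,0,0,0,1],
  [0,0,0,0,0,0,1],
  [0,0,0,0,0,0,1],
])

```text
clock: 5.0
tool_pos: [0.5146, 0.2483, 0.1322]
tool_rot: [-3.141, -0.027, -0.001]
ft_force: [0.0, -0.7, -5.4]
grip_width: 0.05
```

```bash
python3 -c "
from h import *
to((.515,.248,.132),1)
cv2.imwrite('pics/s3.png',read_camera('scene')[:,:,::-1]);cv2.imwrite('pics/t3.png',read_camera('top')[:,:,::-1])
crop('pics/s3.png','pics/s3c.png',220,250,320,360,6)
"
```

```text
t 5.00 pos [0.5146 0.2483 0.1322] yaw 0.99 tilt 0.04 F [ 0.  -0.7 -5.4] w 0.0500 q [0.31 0.17 1.76 0.   1.21 1.86]
 turn deg [-0.01 -0.04 -0.01] units [-0.0001 -0.0002 -0.    ] min rows 1.0
 dworld [ 0.0004 -0.0003 -0.0002] in tool after turn, units [0.0017 0.001  0.0006] before turn [0.0017 0.001  0.0006] min rows 1.0
```

View pics/s3c.png

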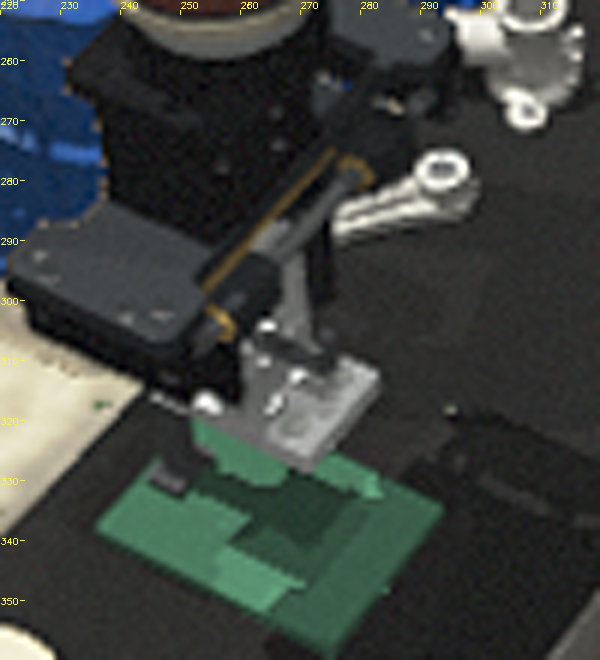

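Emit:
step_arm([
  [-0.04,0,0,0,0,0,1],
  [-0.06,0,0,0,0,0,1],
  [-0.06,0,0,0,0,0,1],
  [-0.06,0,0,0,0,0,1],
  [-0.06,0,0,0,0,0,1],
  [-0.06,0,0,0,0,0,1],
  [-0.04,0,0,0,0,0,1],
  [0,0,0,0,0,0,1],
  [0,0,0,0,0,0,1],
])

```text
clock: 6.0
tool_pos: [0.4196, 0.2467, 0.132]
tool_rot: [-3.141, -0.028, -0.001]
ft_force: [-0.0, -0.2, -4.6]
grip_width: 0.0495
```

```bash
python3 -c "
from h import *
to((.45,.08,.06),1)
cv2.imwrite('pics/s4.png',read_camera('scene')[:,:,::-1]);cv2.imwrite('pics/t4.png',read_camera('top')[:,:,::-1])
crop('pics/s4.png','pics/s4c.png',220,250,340,370,6)
"
```

```text
t 6.00 pos [0.4196 0.2467 0.132 ] yaw 1.01 tilt 0.05 F [-0.  -0.2 -4.6] w 0.0495 q [ 0.37 -0.03  1.97 -0.    1.2   1.92]
 turn deg [-0.01 -0.05  0.01] units [-0.0001 -0.0003  0.0001] min rows 1.0
 dworld [ 0.0304 -0.1667 -0.072 ] in tool after turn, units [0.1098 0.6686 0.288 ] before turn [0.1093 0.6687 0.288 ] min rows 4.0
```

View pics/s4c.png

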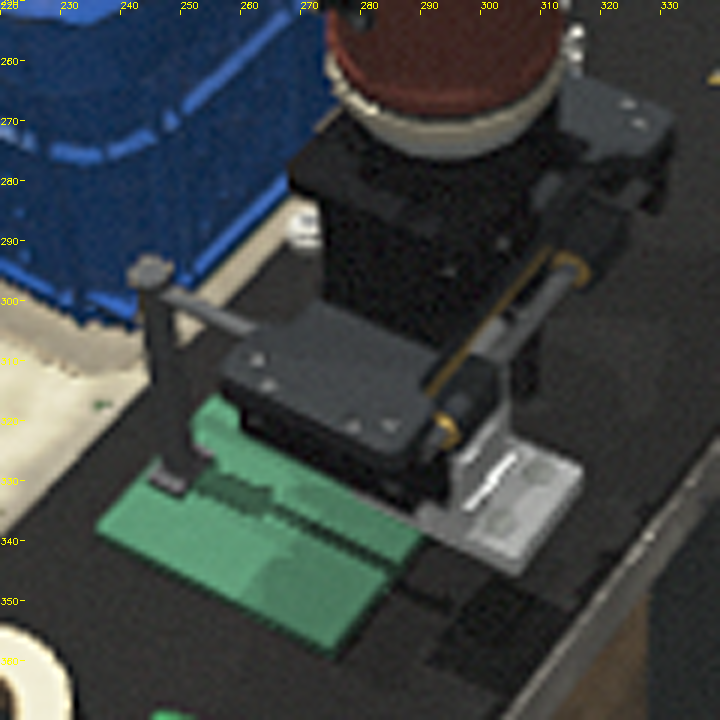

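View pics/t4.png

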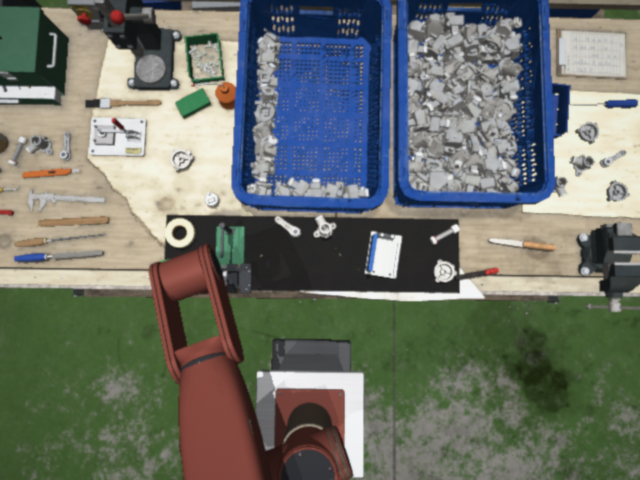

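Emit:
step_arm([
  [0,0.08,0,0,0,0,1],
  [0,0.12,0,0,0,0,1],
  [0,0.12,0,0,0,0,1],
  [0.03,0.12,0,0,0,0,1],
  [0.03,0.12,0,0,0,0,1],
  [0.03,0.12,0.02,0,0,0,1],
  [0.03,0.08,0.04,0,0,0,1],
  [0,0,0.08,0,0,0,1],
  [0,0,0.08,0,0,0,1],
  [0,0,0.06,0,0,0,1],
])

```text
clock: 7.1
tool_pos: [0.4529, 0.0564, 0.0607]
tool_rot: [-3.141, -0.025, 0.001]
ft_force: [-0.4, 0.0, -5.7]
grip_width: 0.0499
```

Emit:
step_arm([
  [0,0,0.04,0,0,0,1],
  [0,0,0,0,0,0,1],
  [0,0,0,0,0,0,1],
])

```text
clock: 7.4
tool_pos: [0.4532, 0.057, 0.0522]
tool_rot: [3.141, 0.027, 0.001]
ft_force: [0.6, -0.3, -4.1]
grip_width: 0.0494
```

```bash
python3 -c "
from h import *
to((.45,.06,.044),1)
cv2.imwrite('pics/s5.png',read_camera('scene')[:,:,::-1])
crop('pics/s5.png','pics/s5c.png',270,200,400,330,6)
"
```

```text
t 7.40 pos [0.4532 0.057  0.0522] yaw 0.99 tilt 0.02 F [ 0.6 -0.3 -4.1] w 0.0494 q [-0.05  0.02  2.09 -0.    1.03  1.51]
 turn deg [ 0.   -0.02 -0.01] units [ 0.     -0.0001 -0.    ] min rows 1.0
 dworld [-0.0032  0.003  -0.0082] in tool after turn, units [-0.0128 -0.0121  0.0327] before turn [-0.0128 -0.0121  0.0327] min rows 1.0
```

View pics/s5c.png

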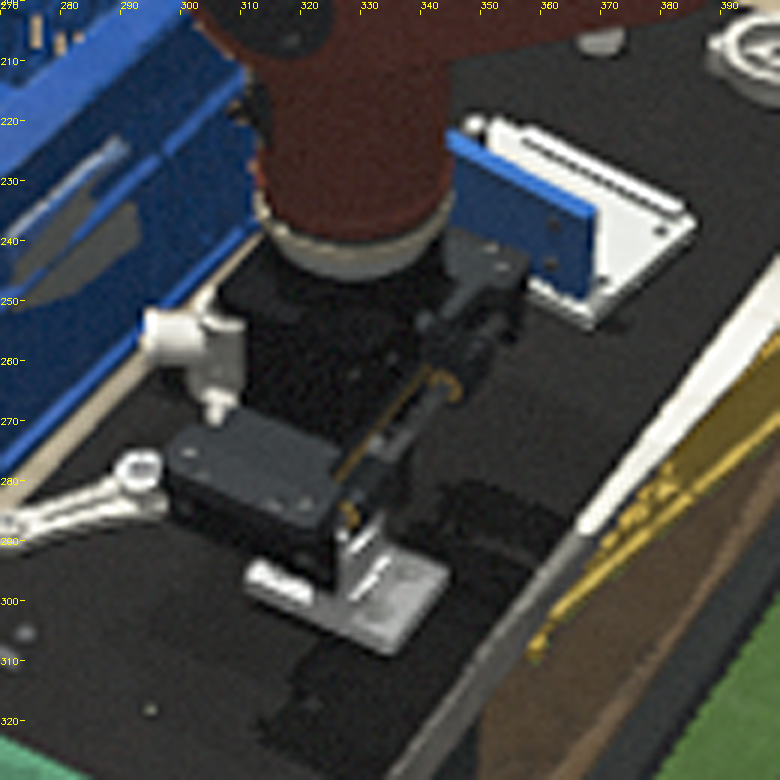

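Emit:
step_arm([
  [0,0,0.016,0,0,0,1],
  [0,0,0.012,0,0,0,1],
  [0,0,0.004,0,0,0,1],
  [0,0,0,0,0,0,1],
])

```text
clock: 7.85
tool_pos: [0.4525, 0.0571, 0.0437]
tool_rot: [-3.141, -0.027, 0.001]
ft_force: [-0.2, -0.1, -5.4]
grip_width: 0.0496
```

Emit:
step_arm([
  [0,0,0.004,0,0,0,1],
  [0,0,0,0,0,0,1],
])

```text
clock: 8.05
tool_pos: [0.4529, 0.0571, 0.043]
tool_rot: [3.141, 0.027, 0.001]
ft_force: [-0.2, 0.2, -3.9]
grip_width: 0.0502
```

Emit:
step_arm([
  [0,0,0.004,0,0,0,1],
  [0,0,0,0,0,0,1],
])

```text
clock: 8.25
tool_pos: [0.453, 0.0571, 0.043]
tool_rot: [3.141, 0.027, -0.0]
ft_force: [-5.5, -0.7, 7.8]
grip_width: 0.0495
```

Emit:
step_arm([
  [0,0,0,0,0,0,-1],
  [0,0,0,0,0,0,-1],
  [0,0,0,0,0,0,-1],
  [0,0,0,0,0,0,-1],
  [0,0,-0.04,0,0,0,-1],
  [0,0,-0.12,0,0,0,-1],
  [0,0,-0.16,0,0,0,-1],
  [0,0,-0.16,0,0,0,-1],
  [0,0,-0.12,0,0,-0.0455,-1],
  [0,0,0,0,0,-0.0455,-1],
])

```text
clock: 9.25
tool_pos: [0.4561, 0.057, 0.1981]
tool_rot: [3.102, 0.483, 0.016]
ft_force: [1.5, -0.2, -0.5]
grip_width: 0.0868
```

Emit:
step_arm([
  [0,0,0,0,0,-0.0455,-1],
  [0,0,0,0,0,-0.0455,-1],
  [0,0,0,0,0,-0.0455,-1],
  [0,0,0,0,0,-0.0455,-1],
  [0,0,0,0,0,-0.0455,-1],
  [0,0,0,0,0,-0.0455,-1],
  [0,0,0,0,0,-0.0455,-1],
  [0,0,0,0,0,-0.0455,-1],
  [0,0,0,0,0,-0.045,-1],
  [0,0,0,0,0,0,-1],
])

```text
clock: 10.25
tool_pos: [0.4528, 0.0571, 0.1924]
tool_rot: [2.2, 2.242, 0.001]
ft_force: [-0.2, -1.4, 0.3]
grip_width: 0.0876
```

```bash
python3 -c "
from h import *
to((.453,.057,.026),91)
cv2.imwrite('pics/s6.png',read_camera('scene')[:,:,::-1]);cv2.imwrite('pics/t6.png',read_camera('top')[:,:,::-1])
crop('pics/s6.png','pics/s6c.png',270,200,400,330,6)
crop('pics/t6.png','pics/t6c.png',260,220,340,300,8)
"
```

```text
t 10.25 pos [0.4528 0.0571 0.1924] yaw 91.07 tilt 0.04 F [-0.2 -1.4  0.3] w 0.0876 q [-0.05 -0.17  1.98  0.    1.33 -0.07]
 turn deg [0.04 0.   0.07] units [0.0002 0.     0.0004] min rows 1.0
 dworld [ 2.000e-04 -1.000e-04 -1.664e-01] in tool after turn, units [-4.000e-04  9.000e-04  6.658e-01] before turn [-4.000e-04  5.000e-04  6.658e-01] min rows 4.0
```

View pics/s6c.png

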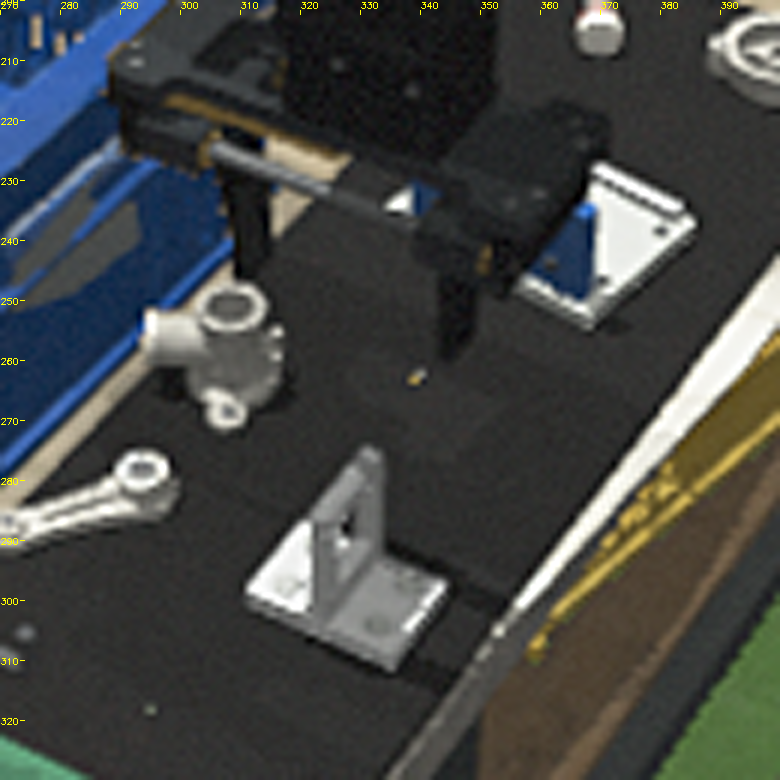

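View pics/t6c.png

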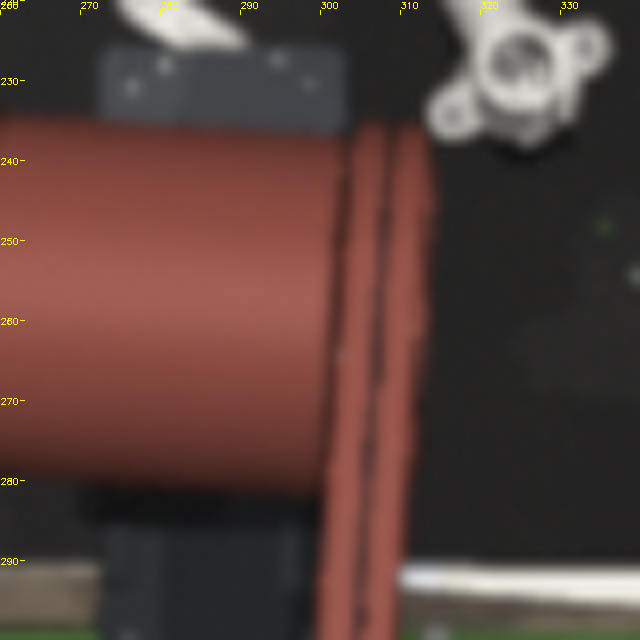

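Bracket is standing upright on the mat (foot corners at about (311,298), (334,311), (343,297)), and the gripper is turned across the web faces. I'll descend for the low face grip.

Emit:
step_arm([
  [0,0,0.1,0,0,0,-1],
  [0,0,0.12,0,0,0,-1],
  [0,0,0.12,0,0,0,-1],
  [0,0,0.12,0,0,0,-1],
  [0,0,0.1,0,0,0,-1],
  [0,0,0.06,0,0,0,-1],
  [0,0,0.03,0,0,0,-1],
  [0,0,0.01,0,0,0,-1],
  [0,0,0,0,0,0,-1],
  [0,0,0,0,0,0,-1],
])

```text
clock: 11.35
tool_pos: [0.4537, 0.0571, 0.0278]
tool_rot: [2.202, 2.239, 0.002]
ft_force: [-1.0, -0.3, 1.1]
grip_width: 0.0868
```

```bash
python3 -c "
from h import *
to((.453,.057,.0245),91)
cv2.imwrite('pics/s7.png',read_camera('scene')[:,:,::-1])
crop('pics/s7.png','pics/s7c.png',270,200,400,330,6)
"
```

```text
t 11.35 pos [0.4537 0.0571 0.0278] yaw 90.96 tilt 0.11 F [-1.  -0.3  1.1] w 0.0868 q [-0.05  0.06  2.1   0.    0.97 -0.06]
 turn deg [ 0.11  0.01 -0.04] units [ 0.0006  0.     -0.0002] min rows 1.0
 dworld [-0.0007 -0.0001 -0.0033] in tool after turn, units [-0.0002 -0.0028  0.0133] before turn [-0.0002 -0.0028  0.0133] min rows 1.0
```

View pics/s7c.png

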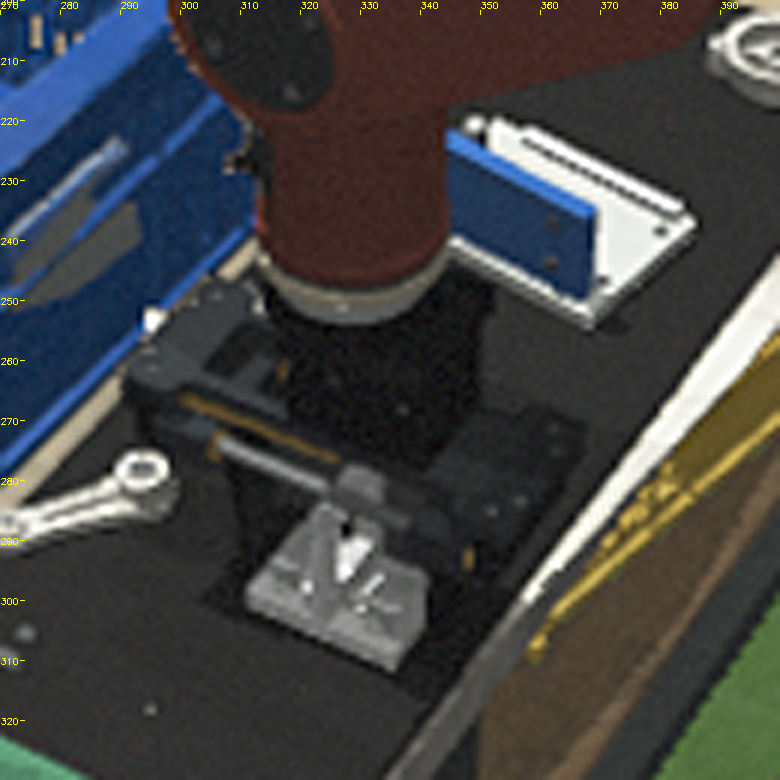

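Emit:
step_arm([
  [0,0,0.009,0,0,0,-1],
  [0,0,0,0,0,0,1],
  [0,0,0,0,0,0,1],
  [0,0,0,0,0,0,1],
  [0,0,0,0,0,0,1],
  [0,0,0,0,0,0,1],
  [0,0,0,0,0,0,1],
  [0,0,0,0,0,0,1],
])

```text
clock: 12.2
tool_pos: [0.4527, 0.0571, 0.0245]
tool_rot: [-2.202, -2.241, 0.0]
ft_force: [0.5, 0.7, 0.2]
grip_width: 0.0388
```

Emit:
step_arm([
  [0,0,0,0,0,0,1],
  [0,0,0,0,0,0,1],
  [0,0,0,0,0,0,1],
  [0,0,0,0,0,0,1],
  [0,0,0,0,0,0,1],
  [0,0,0,0,0,0,1],
])

```text
clock: 12.8
tool_pos: [0.4531, 0.0571, 0.0246]
tool_rot: [2.202, 2.24, 0.001]
ft_force: [2.4, 0.4, -1.5]
grip_width: 0.0097
```

Emit:
step_arm([
  [0,0,-0.02,0,0,0,1],
  [0,0,-0.06,0,0,0,1],
  [0,0,-0.1,0,0,0,1],
  [0,0,-0.1,0,0,0,1],
  [0,0,-0.1,0,0,0,1],
  [0,0,-0.06,0,0,0,1],
  [0,0,0,0,0,0,1],
  [0,0,0,0,0,0,1],
])

```text
clock: 13.6
tool_pos: [0.4518, 0.0571, 0.1337]
tool_rot: [-2.201, -2.24, 0.002]
ft_force: [-0.9, 0.8, -5.3]
grip_width: 0.0094
```

```bash
python3 -c "
from h import *
to((.5016,-.2158,.1346),81.5)
cv2.imwrite('pics/s8.png',read_camera('scene')[:,:,::-1])
crop('pics/s8.png','pics/s8c.png',270,200,400,330,6)
"
```

```text
t 13.60 pos [0.4518 0.0571 0.1337] yaw 91.00 tilt 0.09 F [-0.9  0.8 -5.3] w 0.0094 q [-0.05 -0.11  2.04 -0.    1.21 -0.07]
 turn deg [-0.09  0.    9.5 ] units [-0.0005  0.      0.0528] min rows 2.0
 dworld [ 0.0498 -0.2729  0.0009] in tool after turn, units [-1.0503  0.3583 -0.0036] before turn [-1.0951  0.1801 -0.004 ] min rows 6.0
```

View pics/s8c.png

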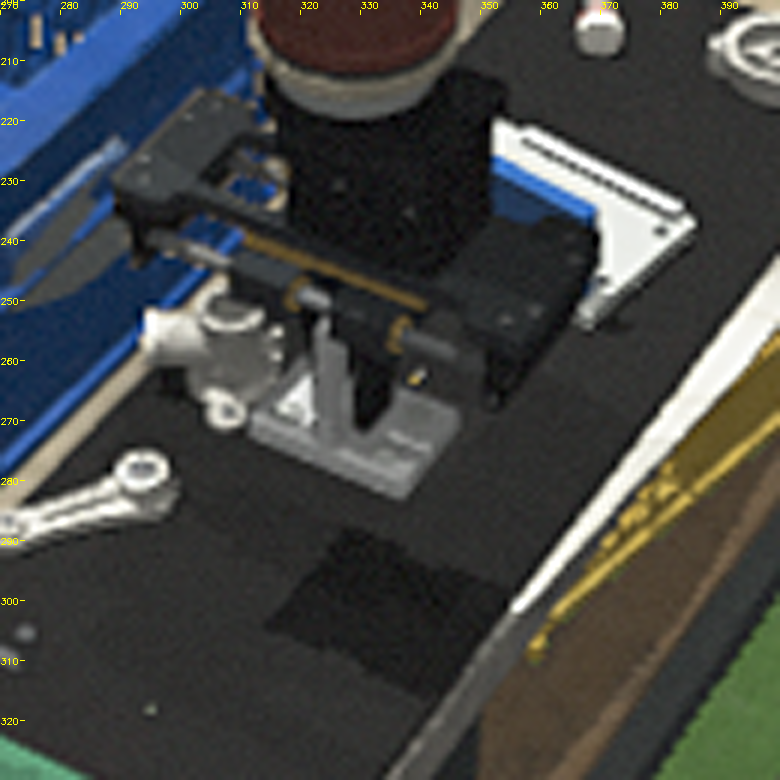

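```bash
python3 -c "
from h import *
for z in (.1,.2,.25,.3): print(z,onz('top',400,206,z).round(3),onz('top',550,204,z).round(3),onz('top',235,206,z).round(3))
# bin height: near-bottom/top corner in scene: bin1 near bottom (248,300), top (265,245)?
print(onz('scene',248,300,0).round(3)); 
for z in (.15,.2,.25,.3): print(z,onz('scene',243,260,z).round(3))
"
```

```text
0.1 [ 0.637 -0.253  0.1  ] [ 0.651 -0.688  0.1  ] [0.629 0.221 0.1  ]
0.2 [ 0.618 -0.234  0.2  ] [ 0.63  -0.635  0.2  ] [0.611 0.203 0.2  ]
0.25 [ 0.609 -0.224  0.25 ] [ 0.62  -0.608  0.25 ] [0.602 0.195 0.25 ]
0.3 [ 0.599 -0.215  0.3  ] [ 0.61  -0.582  0.3  ] [0.592 0.186 0.3  ]
[0.643 0.162 0.   ]
0.15 [0.641 0.16  0.15 ]
0.2 [0.604 0.199 0.2  ]
0.25 [0.566 0.238 0.25 ]
0.3 [0.528 0.277 0.3  ]
```

Emit:
step_arm([
  [0,0,0,0,0,0.0264,1],
  [0,0,0,0,0,0.0264,1],
  [-0.1,0.035,0,0,0,0,1],
  [-0.14,0.045,0,0,0,0,1],
  [-0.14,0.045,0,0,0,0,1],
  [-0.14,0.045,0,0,0,0,1],
  [-0.14,0.045,0,0,0,0,1],
])

```text
clock: 14.35
tool_pos: [0.4801, -0.1149, 0.1325]
tool_rot: [-2.377, -2.048, 0.002]
ft_force: [1.0, -0.2, -5.2]
grip_width: 0.0097
```

```bash
python3 -c "
from h import *
to((.4937,-.2146,.1346),81.5)
"
```

```text
t 14.35 pos [ 0.4801 -0.1149  0.1325] yaw 81.50 tilt 0.21 F [ 1.  -0.2 -5.2] w 0.0097 q [-0.39 -0.01  1.95  0.    1.2  -0.25]
 turn deg [-0.2  -0.06 -0.  ] units [-0.0011 -0.0003 -0.    ] min rows 1.0
 dworld [ 0.0136 -0.0997  0.0021] in tool after turn, units [-0.3864  0.1126 -0.0084] before turn [-0.3864  0.1126 -0.0091] min rows 3.0
```

Emit:
step_arm([
  [-0.12,0.035,0,0,0,0,1],
  [-0.12,0.035,0,0,0,0,1],
  [-0.1,0.027,0,0,0,0,1],
  [-0.046,0.012,0,0,0,0,1],
  [0,0,0,0,0,0,1],
  [0,0,0,0,0,0,1],
])

```text
clock: 14.95
tool_pos: [0.4933, -0.2124, 0.1332]
tool_rot: [-2.378, -2.048, 0.0]
ft_force: [-0.5, -0.4, -5.9]
grip_width: 0.0101
```

```bash
python3 -c "
from h import *
to((.4937,-.2146,.0386),81.5)
cv2.imwrite('pics/s9.png',read_camera('scene')[:,:,::-1]);cv2.imwrite('pics/t9.png',read_camera('top')[:,:,::-1])
crop('pics/s9.png','pics/s9c.png',310,170,430,270,6)
crop('pics/t9.png','pics/t9c.png',340,200,440,300,6)
"
```

```text
t 14.95 pos [ 0.4933 -0.2124  0.1332] yaw 81.47 tilt 0.18 F [-0.5 -0.4 -5.9] w 0.0101 q [-0.55  0.1   1.84  0.    1.21 -0.41]
 turn deg [-0.15 -0.1  -0.03] units [-0.0008 -0.0006 -0.0001] min rows 1.0
 dworld [ 0.0004 -0.0022 -0.0946] in tool after turn, units [-0.0085  0.003   0.3785] before turn [-0.0092  0.004   0.3785] min rows 2.0
```

View pics/s9c.png

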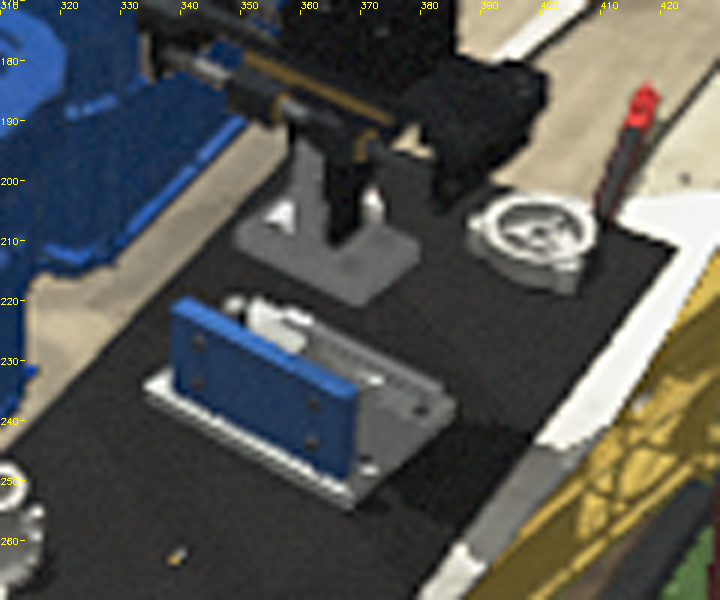

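View pics/t9c.png

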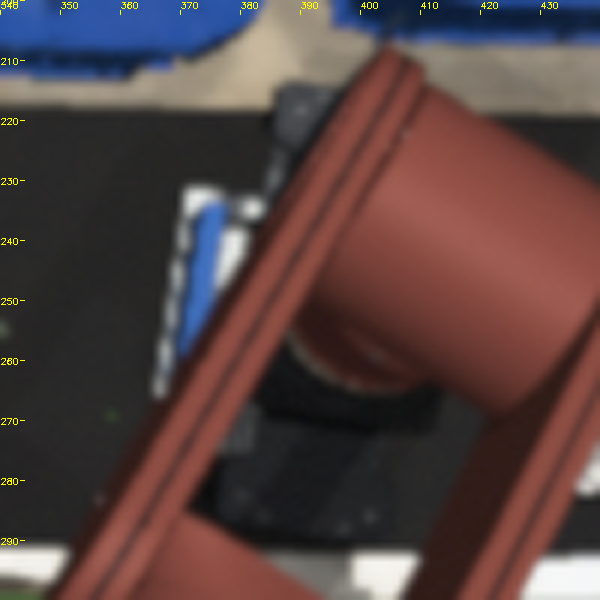

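```bash
python3 -c "
from h import *
def fr(c,yaw):
    a=np.radians(yaw); return lambda x,y,z: np.array([c[0]+x*np.cos(a)-y*np.sin(a),c[1]+x*np.sin(a)+y*np.cos(a),z])
B=fr((.4933,-.2124),-8.5);F=fr((.5148,-.2087),-8.5)
for x in(-.038,.038):
  for y in(-.025,.025):
    for z in (.1186,.1306): print('foot',x,y,z,proj('scene',B(x,y,z)).round(1))
crop('pics/s9.png','pics/s9d.png',340,185,390,225,14)
crop('pics/s9.png','pics/s9e.png',330,210,390,260,12)
for x in (-.077,):
  for y in (.025,.037,.045,-.045,-.052): print('plate end',y,proj('scene',F(x,y,.022)).round(1))
for x in (-.077,-.072,.038):
  for y in (.025,.037): print('fence top',x,y,proj('scene',F(x,y,.080)).round(1))
print('lip in top',[proj('scene',F(x,-.045,.030)).round(1) for x in(-.06,.03)])
"
```

```text
foot -0.038 -0.025 0.1186 [378.8 212.8]
foot -0.038 -0.025 0.1306 [379.  209.5]
foot -0.038 0.025 0.1186 [368.7 221. ]
foot -0.038 0.025 0.1306 [368.9 217.7]
foot 0.038 -0.025 0.1186 [358.1 202.8]
foot 0.038 -0.025 0.1306 [358.3 199.5]
foot 0.038 0.025 0.1186 [347.8 210.6]
foot 0.038 0.025 0.1306 [348.  207.3]
plate end 0.025 [370.4 249.8]
plate end 0.037 [368.  251.9]
plate end 0.045 [366.4 253.3]
plate end -0.045 [383.9 238.1]
plate end -0.052 [385.2 236.9]
fence top -0.077 0.025 [371.6 235. ]
fence top -0.077 0.037 [369.1 237.1]
fence top -0.072 0.025 [370.2 234.3]
fence top -0.072 0.037 [367.7 236.4]
fence top 0.038 0.025 [340.6 219.1]
fence top 0.038 0.037 [338.1 221. ]
lip in top [array([379.5, 233.7]), array([356.1, 221.9])]
```

View pics/s9d.png

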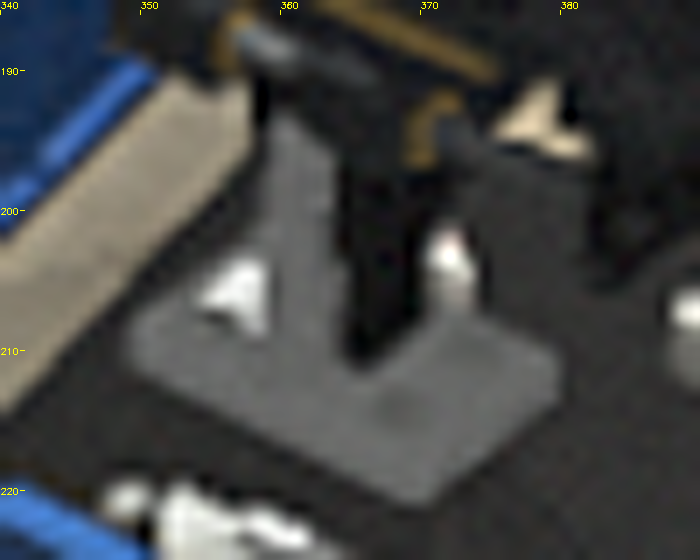

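View pics/s9e.png

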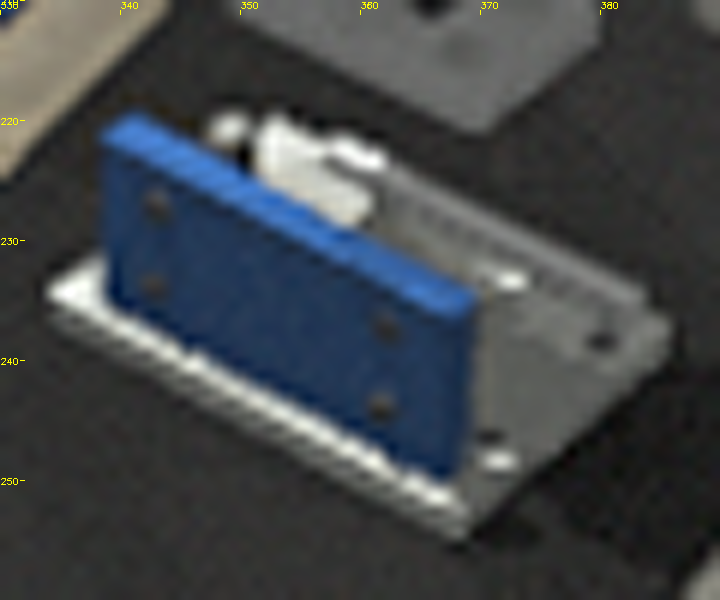

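Emit:
step_arm([
  [-0.009,0.003,0.04,0,0,0,1],
  [0,0,0.08,0,0,0,1],
  [0,0,0.08,0,0,0,1],
  [0,0,0.08,0,0,0,1],
  [0,0,0.06,0,0,0,1],
  [0,0,0.026,0,0,0,1],
  [0,0,0,0,0,0,1],
  [0,0,0,0,0,0,1],
])

```text
clock: 15.85
tool_pos: [0.4951, -0.2161, 0.0437]
tool_rot: [2.379, 2.05, 0.001]
ft_force: [-0.2, 0.0, -4.2]
grip_width: 0.0096
```

Emit:
step_arm([
  [0,0,0.008,0,0,0,1],
  [0,0,0.004,0,0,0,1],
  [0,0,0,0,0,0,1],
])

```text
clock: 16.15
tool_pos: [0.4948, -0.216, 0.0404]
tool_rot: [2.38, 2.05, 0.0]
ft_force: [0.8, 0.2, -5.7]
grip_width: 0.0096
```

Emit:
step_arm([
  [0,0,0.006,0,0,0,1],
  [0,0,0.004,0,0,0,1],
  [0,0,0,0,0,0,1],
])

```text
clock: 16.45
tool_pos: [0.4944, -0.2158, 0.0374]
tool_rot: [-2.38, -2.05, 0.0]
ft_force: [0.4, -0.4, -5.0]
grip_width: 0.0098
```

Emit:
step_arm([
  [0,0,0.004,0,0,0,1],
  [0,0,0,0,0,0,1],
])

```text
clock: 16.65
tool_pos: [0.4946, -0.2159, 0.0367]
tool_rot: [2.38, 2.05, 0.0]
ft_force: [-1.0, 0.2, -4.4]
grip_width: 0.0097
```

Emit:
step_arm([
  [0,0,0.003,0,0,0,1],
  [0,0.02,0,0,0,0,1],
  [0,0.02,0,0,0,0,1],
  [0,0.014,0,0,0,0,1],
  [0,0,0,0,0,0,1],
])

```text
clock: 17.15
tool_pos: [0.5083, -0.2183, 0.0367]
tool_rot: [2.379, 2.05, -0.0]
ft_force: [-3.5, 0.3, 5.0]
grip_width: 0.0091
```

Emit:
step_arm([
  [0,0.008,0,0,0,0,1],
  [0,0,0,0,0,0,1],
])

```text
clock: 17.35
tool_pos: [0.5094, -0.2184, 0.0366]
tool_rot: [-2.379, -2.05, 0.002]
ft_force: [-7.1, 1.7, 7.5]
grip_width: 0.0098
```

Emit:
step_arm([
  [0,0.006,-0.002,0,0,0,1],
  [0,0,0,0,0,0,1],
])

```text
clock: 17.55
tool_pos: [0.5113, -0.2186, 0.0367]
tool_rot: [2.38, 2.05, -0.0]
ft_force: [-4.0, -0.3, 4.6]
grip_width: 0.0095
```

Emit:
step_arm([
  [0,0.006,0,0,0,0,1],
  [0,0,0,0,0,0,1],
])

```text
clock: 17.75
tool_pos: [0.5125, -0.2187, 0.0367]
tool_rot: [-2.38, -2.05, 0.001]
ft_force: [-6.0, 0.7, 4.3]
grip_width: 0.0094
```

Emit:
step_arm([
  [0,0.004,0,0,0,0,1],
  [0,0,0,0,0,0,1],
])

```text
clock: 17.95
tool_pos: [0.5134, -0.2188, 0.0367]
tool_rot: [-2.379, -2.05, 0.001]
ft_force: [-6.8, 0.6, 5.7]
grip_width: 0.0096
```

Emit:
step_arm([
  [0,0.004,0,0,0,0,1],
  [0,0,0,0,0,0,1],
])

```text
clock: 18.15
tool_pos: [0.5144, -0.2189, 0.0366]
tool_rot: [-2.379, -2.05, 0.001]
ft_force: [-6.0, 0.9, 6.4]
grip_width: 0.0094
```

Emit:
step_arm([
  [0,0.004,0,0,0,0,1],
  [0,0,0,0,0,0,1],
])

```text
clock: 18.35
tool_pos: [0.5153, -0.2191, 0.0367]
tool_rot: [-2.379, -2.05, 0.001]
ft_force: [-6.9, 1.3, 6.2]
grip_width: 0.0096
```

Emit:
step_arm([
  [0,0.004,0,0,0,0,1],
  [0,0,0,0,0,0,1],
])

```text
clock: 18.55
tool_pos: [0.5158, -0.2191, 0.0366]
tool_rot: [-2.378, -2.05, 0.002]
ft_force: [-9.0, 1.4, 7.4]
grip_width: 0.0098
```

Emit:
step_arm([
  [0,0.004,0,0,0,0,1],
  [0,0,0,0,0,0,1],
])

```text
clock: 18.75
tool_pos: [0.5157, -0.2191, 0.0366]
tool_rot: [-2.377, -2.049, 0.005]
ft_force: [-12.4, 1.1, 11.3]
grip_width: 0.0098
```

Emit:
step_arm([
  [0,0.004,0,0,0,0,1],
  [0,0,0,0,0,0,1],
])

```text
clock: 18.95
tool_pos: [0.5157, -0.2191, 0.0366]
tool_rot: [-2.375, -2.048, 0.007]
ft_force: [-17.0, 2.2, 15.5]
grip_width: 0.0099
```

Emit:
step_arm([
  [0,-0.006,-0.003,0,0,0,1],
  [0.012,0,0,0,0,0,1],
  [0.012,0,0,0,0,0,1],
  [0,0,0,0,0,0,1],
])

```text
clock: 19.35
tool_pos: [0.5164, -0.2147, 0.0367]
tool_rot: [-2.379, -2.05, 0.006]
ft_force: [-9.7, -6.0, 2.4]
grip_width: 0.0097
```

Emit:
step_arm([
  [0.006,0,0,0,0,0,1],
  [0,0,0,0,0,0,1],
])

```text
clock: 19.55
tool_pos: [0.5165, -0.2136, 0.0367]
tool_rot: [-2.38, -2.05, 0.007]
ft_force: [-9.4, -6.8, 2.0]
grip_width: 0.0097
```

Emit:
step_arm([
  [0.006,0,0,0,0,0,1],
  [0,0,0,0,0,0,1],
])

```text
clock: 19.75
tool_pos: [0.5168, -0.2122, 0.0367]
tool_rot: [-2.38, -2.05, 0.007]
ft_force: [-9.8, -7.4, 2.0]
grip_width: 0.0094
```

Emit:
step_arm([
  [0.006,0,0,0,0,0,1],
  [0,0,0,0,0,0,1],
])

```text
clock: 19.95
tool_pos: [0.5169, -0.2107, 0.0367]
tool_rot: [-2.38, -2.05, 0.007]
ft_force: [-10.4, -6.6, 2.5]
grip_width: 0.0098
```

Emit:
step_arm([
  [0.005,0,0,0,0,0,1],
  [0,0,0,0,0,0,1],
])

```text
clock: 20.15
tool_pos: [0.5171, -0.2095, 0.0367]
tool_rot: [-2.38, -2.05, 0.007]
ft_force: [-10.2, -7.6, 2.1]
grip_width: 0.0099
```

Emit:
step_arm([
  [0.004,0,0,0,0,0,1],
  [0,0,0,0,0,0,1],
])

```text
clock: 20.35
tool_pos: [0.5172, -0.2093, 0.0367]
tool_rot: [2.379, 2.05, -0.008]
ft_force: [-10.6, -10.4, 1.1]
grip_width: 0.0096
```

Emit:
step_arm([
  [0.005,0,0,0,0,0,1],
  [0,0,0,0,0,0,1],
])

```text
clock: 20.55
tool_pos: [0.5172, -0.2093, 0.0367]
tool_rot: [2.378, 2.05, -0.01]
ft_force: [-11.4, -14.9, -0.5]
grip_width: 0.0097
```

Emit:
step_arm([
  [-0.004,0,0,0,0,0,0.45],
  [0,0,0,0,0,0,0.45],
  [0,0,0,0,0,0,0.45],
  [0,0,0,0,0,0,0.45],
])

```text
clock: 20.95
tool_pos: [0.5198, -0.2062, 0.0373]
tool_rot: [2.379, 2.05, 0.001]
ft_force: [-0.6, 0.1, -0.7]
grip_width: 0.0232
```

```bash
python3 -c "
from h import *
to((.5148,-.2087,.0367),81.5)
cv2.imwrite('pics/s10.png',read_camera('scene')[:,:,::-1])
crop('pics/s10.png','pics/s10c.png',310,170,430,270,6)
"
```

```text
t 20.95 pos [ 0.5198 -0.2062  0.0373] yaw 81.51 tilt 0.06 F [-0.6  0.1 -0.7] w 0.0232 q [-0.52  0.27  1.84  0.    1.03 -0.37]
 turn deg [ 0.06 -0.    0.01] units [ 0.0003 -0.      0.0001] min rows 1.0
 dworld [-0.005  -0.0025 -0.0006] in tool after turn, units [-0.0129 -0.0183  0.0022] before turn [-0.0129 -0.0183  0.0022] min rows 1.0
```

View pics/s10c.png

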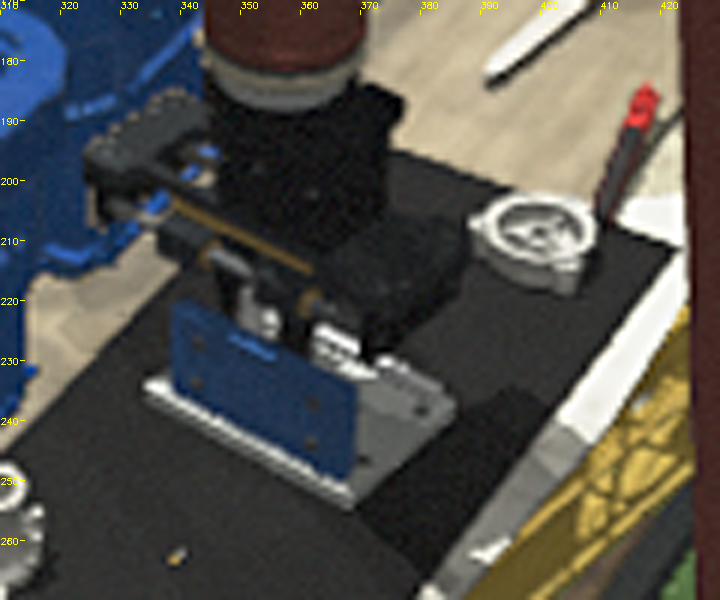

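Emit:
step_arm([
  [0,-0.01,0,0,0,0,0.45],
  [0,0,-0.02,0,0,0,0.45],
  [0,0,-0.03,0,0,0,-0.4],
  [0,0,0,0,0,0,-0.4],
  [0,0,0,0,0,0,-0.4],
  [0,0,0,0,0,0,-0.4],
  [0,-0.03,0,0,0,0,-0.4],
  [0,-0.04,0,0,0,0,-0.4],
  [0,0,-0.06,0,0,0,-0.4],
  [0,0,-0.1,0,0,0,-0.4],
])

```text
clock: 22.0
tool_pos: [0.4974, -0.2025, 0.0888]
tool_rot: [-2.377, -2.048, 0.002]
ft_force: [0.2, 0.2, 0.3]
grip_width: 0.0604
```

Emit:
step_arm([
  [0,0,-0.12,0,0,0,-0.4],
  [0,0,-0.1,0,0,0,1],
  [-0.05,-0.1,-0.04,0,0,0,1],
  [-0.12,-0.1,0,0,0,0,1],
  [-0.14,-0.06,0,0,0,0,1],
  [-0.14,-0.02,0,0,0,0,1],
  [-0.14,0,0,0,0,0,1],
  [0,0,0,0,0,0,1],
  [0,0,0,0,0,0,1],
])

```text
clock: 22.9
tool_pos: [0.4081, -0.3394, 0.1553]
tool_rot: [2.382, 2.048, 0.001]
ft_force: [0.6, 0.5, -0.7]
grip_width: 0.0055
```

```bash
python3 -c "
from h import *
to((.5148,-.2087,.0367),81.5)
cv2.imwrite('pics/s11.png',read_camera('scene')[:,:,::-1]);cv2.imwrite('pics/t11.png',read_camera('top')[:,:,::-1])
crop('pics/s11.png','pics/s11c.png',325,190,395,260,10)
crop('pics/t11.png','pics/t11c.png',355,220,415,285,10)
"
```

```text
t 22.90 pos [ 0.4081 -0.3394  0.1553] yaw 81.38 tilt 0.03 F [ 0.6  0.5 -0.7] w 0.0055 q [-0.84  0.05  1.84  0.    1.25 -0.69]
 turn deg [ 0.03  0.   -0.12] units [ 0.0002  0.     -0.0007] min rows 1.0
 dworld [ 0.1067  0.1307 -0.1186] in tool after turn, units [0.5803 0.3449 0.4746] before turn [0.5811 0.3434 0.4748] min rows 5.0
```

View pics/s11c.png

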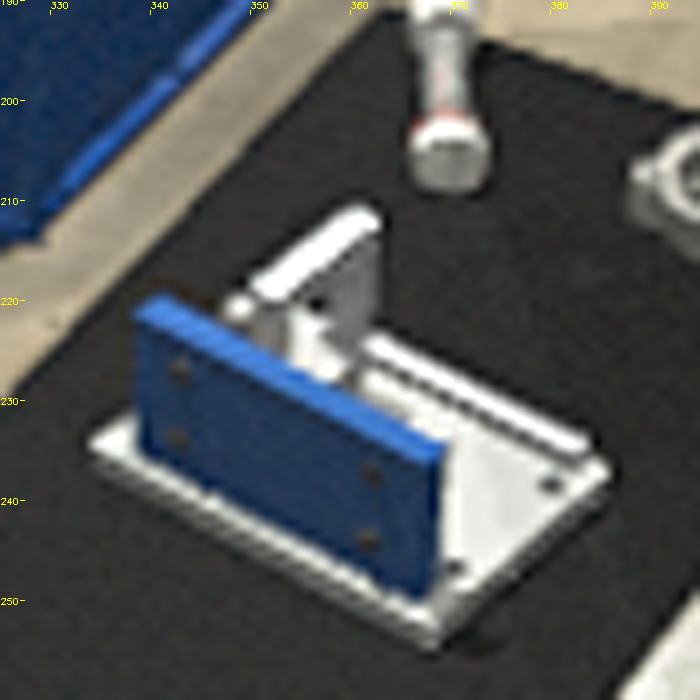

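View pics/t11c.png

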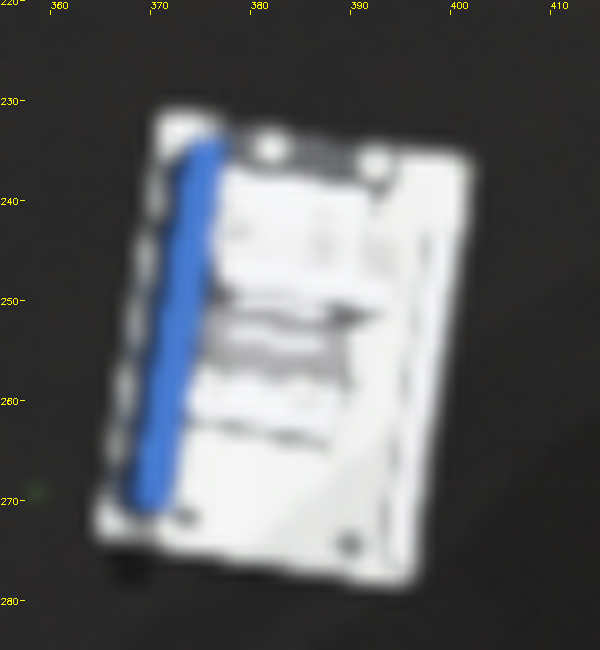

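Scene and top pictures show the bracket standing on the plate: foot end against the stop at about (384,238) in top, its side under the fence edge at about (376,250). I'll make gentle squaring nudges with shut fingers.

Emit:
step_arm([
  [0,0,0,0,0,0.0455,1],
  [0,0,0,0,0,0.0455,1],
  [0,0,0,0,0,0.0455,1],
  [0,0,0,0,0,0.0455,1],
  [0,0,0,0,0,0.0455,1],
  [0,0,0,0,0,0.0455,1],
  [0,0,0,0,0,0.0455,1],
  [0,0,0,0,0,0.0455,1],
  [0,0,0,0,0,0.0455,1],
  [0,0,0,0,0,0.0455,1],
])

```text
clock: 24.0
tool_pos: [0.4088, -0.3374, 0.1547]
tool_rot: [-3.141, 0.017, 0.0]
ft_force: [0.0, -0.0, -0.3]
grip_width: 0.0
```

Emit:
step_arm([
  [0,0,0,0,0,0.045,1],
  [0,0,0,0,0,0,1],
  [0,0,0,0,0,0,1],
])

```text
clock: 24.3
tool_pos: [0.4087, -0.338, 0.1547]
tool_rot: [-3.133, 0.225, -0.0]
ft_force: [0.0, -0.1, 0.2]
grip_width: 0.0005
```

```bash
python3 -c "
from h import *
to((.4554,-.2001,.10),-8.5)
# yaw of the web top edge and foot end, top view
from m2 import edges
t=cv2.imread('pics/t11.png')
"
```

```text
t 24.30 pos [ 0.4087 -0.338   0.1547] yaw -8.21 tilt 0.01 F [ 0.  -0.1  0.2] w 0.0005 q [-0.84  0.05  1.84  0.    1.25  0.87]
 turn deg [-0.01 -0.    0.29] units [-0.0001 -0.      0.0016] min rows 1.0
 dworld [ 0.0467  0.1379 -0.0547] in tool after turn, units [ 0.1031 -0.5732  0.2186] before turn [ 0.1059 -0.5727  0.2187] min rows 4.0
```

Emit:
step_arm([
  [0.02,-0.1,0,0,0,0.0016,1],
  [0.02,-0.14,0,0,0,0,1],
  [0.02,-0.14,0,0,0,0,1],
  [0.023,-0.13,0,0,0,0,1],
  [0.02,-0.063,0.04,0,0,0,1],
  [0,0,0.1,0,0,0,1],
  [0,0,0.12,0,0,0,1],
  [0,0,0.1,0,0,0,1],
  [0,0,0,0,0,0,1],
  [0,0,0,0,0,0,1],
])

```text
clock: 25.3
tool_pos: [0.4555, -0.2009, 0.0647]
tool_rot: [-3.132, 0.238, 0.001]
ft_force: [0.2, 0.3, -0.1]
grip_width: 0.0004
```

```bash
python3 -c "
from h import *
to((.4554,-.2001,.028),-8.5)
cv2.imwrite('pics/s12.png',read_camera('scene')[:,:,::-1])
crop('pics/s12.png','pics/s12c.png',325,180,405,260,9)
"
```

```text
t 25.30 pos [ 0.4555 -0.2009  0.0647] yaw -8.68 tilt 0.05 F [ 0.2  0.3 -0.1] w 0.0004 q [-0.57  0.1   1.98  0.    1.06  1.15]
 turn deg [-0.02  0.05 -0.18] units [-0.0001  0.0003 -0.001 ] min rows 1.0
 dworld [-0.0001  0.0008 -0.0367] in tool after turn, units [-0.0009 -0.0033  0.1469] before turn [-0.0008 -0.0032  0.1469] min rows 1.0
```

View pics/s12c.png

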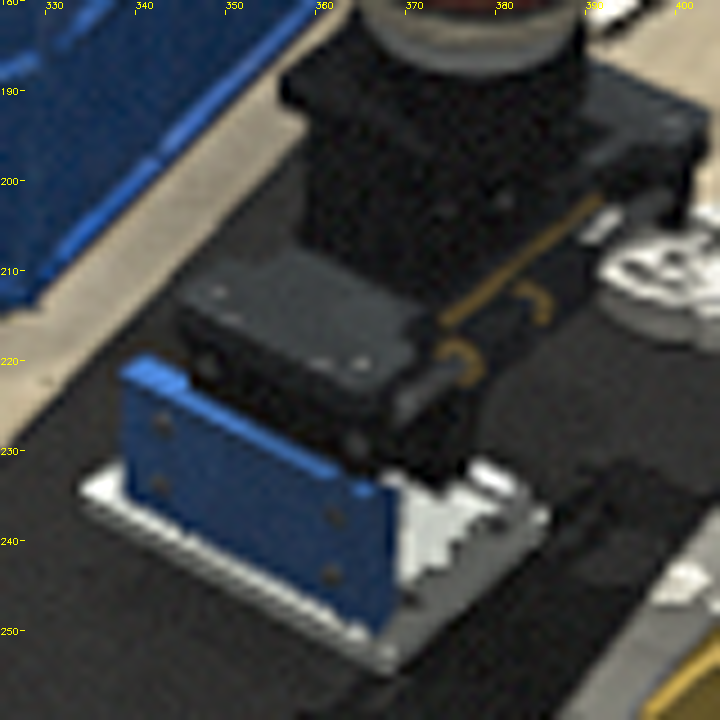

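Emit:
step_arm([
  [0,0,0.06,0,0,0,1],
  [0,0,0.06,0,0,0,1],
  [0,0,0.026,0,0,0,1],
  [0.02,0,0,0,0,0,1],
  [0.02,0,0,0,0,0,1],
  [0.01,0,0,0,0,0,1],
  [0,0,0,0,0,0,1],
])

```text
clock: 26.05
tool_pos: [0.4684, -0.2036, 0.0288]
tool_rot: [3.132, -0.24, -0.0]
ft_force: [-2.9, 0.3, 2.2]
grip_width: 0.0002
```

Emit:
step_arm([
  [0.008,0,0,0,0,0,1],
  [0,0,0,0,0,0,1],
])

```text
clock: 26.25
tool_pos: [0.4685, -0.2034, 0.0282]
tool_rot: [-3.132, 0.24, 0.006]
ft_force: [-8.0, 0.6, 6.4]
grip_width: 0.0002
```

Emit:
step_arm([
  [0.006,0,0,0,0,0,1],
  [0,0,0,0,0,0,1],
])

```text
clock: 26.45
tool_pos: [0.4687, -0.2034, 0.0281]
tool_rot: [-3.132, 0.24, 0.01]
ft_force: [-13.6, -0.0, 10.8]
grip_width: 0.0008
```

Emit:
step_arm([
  [-0.03,0,0,0,0,0,1],
  [-0.04,0,0,0,0,0,1],
  [0,0,-0.08,0,0,0,1],
  [0,0,-0.14,0,0,0,1],
  [0,0,-0.14,0,0,0,1],
  [0,0.04,0,0,0,0,1],
  [0,0.08,0,0,0,0,1],
  [0,0.08,0,0,0,0,1],
  [0,0,0,0,0,0,1],
  [0,0,0,0,0,0,1],
])

```text
clock: 27.45
tool_pos: [0.446, -0.2503, 0.1175]
tool_rot: [-3.131, 0.243, 0.0]
ft_force: [0.2, -0.1, 0.5]
grip_width: 0.0004
```

```bash
python3 -c "
from h import *
to((.5098,-.2588,.035),-8.5)
"
```

```text
t 27.45 pos [ 0.446  -0.2503  0.1175] yaw -8.87 tilt 0.05 F [ 0.2 -0.1  0.5] w 0.0004 q [-0.67  0.05  1.92  0.    1.17  1.06]
 turn deg [-0.05  0.02 -0.37] units [-0.0003  0.0001 -0.002 ] min rows 1.0
 dworld [ 0.0638 -0.0085 -0.0825] in tool after turn, units [ 0.2572 -0.004   0.3299] before turn [ 0.2573 -0.0054  0.3298] min rows 3.0
```

Emit:
step_arm([
  [0.07,-0.001,0,0,0,-0.002,1],
  [0.1,-0.001,0,0,0,0,1],
  [0.087,-0.001,0,0,0,0,1],
  [0,0,0.06,0,0,0,1],
  [0,0,0.1,0,0,0,1],
  [0,0,0.1,0,0,0,1],
  [0,0,0.062,0,0,0,1],
  [0,0,0,0,0,0,1],
  [0,0,0,0,0,0,1],
])

```text
clock: 28.35
tool_pos: [0.5093, -0.2586, 0.0367]
tool_rot: [-3.132, 0.231, 0.002]
ft_force: [-0.6, 0.0, -0.4]
grip_width: 0.0003
```

Emit:
step_arm([
  [0,-0.016,0,0,0,0,1],
  [0,-0.012,0,0,0,0,1],
  [0,-0.008,0,0,0,0,1],
  [0,0,0,0,0,0,1],
])

```text
clock: 28.75
tool_pos: [0.5114, -0.2515, 0.038]
tool_rot: [3.13, -0.23, 0.001]
ft_force: [-2.0, -6.0, -0.5]
grip_width: 0.0003
```

Emit:
step_arm([
  [0,-0.006,0,0,0,0,1],
  [0,0,0,0,0,0,1],
])

```text
clock: 28.95
tool_pos: [0.5115, -0.2514, 0.0381]
tool_rot: [3.129, -0.23, 0.001]
ft_force: [-3.1, -10.5, -2.1]
grip_width: 0.0007
```

Emit:
step_arm([
  [0,-0.006,0,0,0,0,1],
  [0,0,0,0,0,0,1],
])

```text
clock: 29.15
tool_pos: [0.5116, -0.2513, 0.0384]
tool_rot: [3.127, -0.23, 0.002]
ft_force: [-4.0, -15.4, -1.1]
grip_width: 0.0005
```

```bash
python3 -c "
from h import *
to()
cv2.imwrite('pics/s13.png',read_camera('scene')[:,:,::-1])
crop('pics/s13.png','pics/s13c.png',325,170,405,250,9)
"
```

```text
t 29.15 pos [ 0.5116 -0.2513  0.0384] yaw -8.43 tilt 0.38 F [ -4.  -15.4  -1.1] w 0.0005 q [-0.59  0.29  1.81 -0.01  1.03  1.13]
```

View pics/s13c.png

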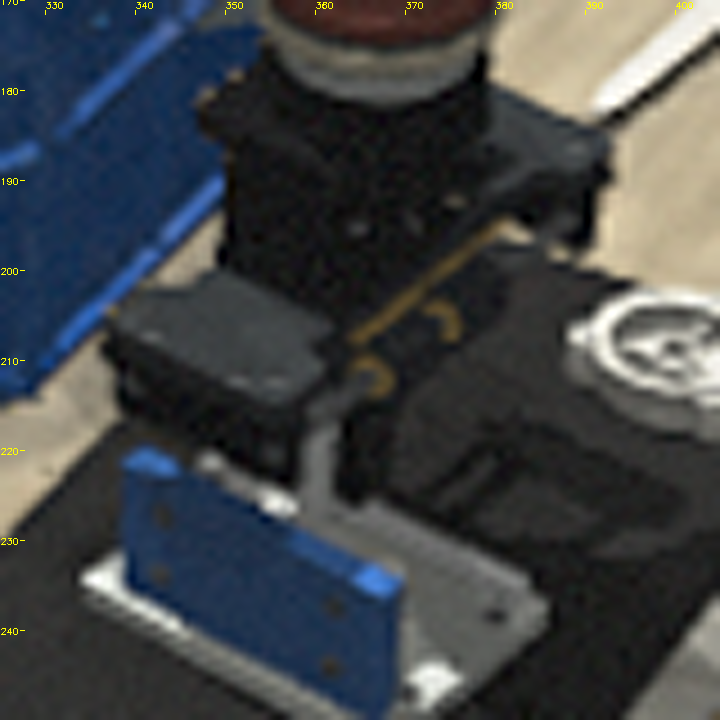

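Emit:
step_arm([
  [0,0.03,0,0,0,0,1],
  [0,0.04,0,0,0,0,1],
  [0,0,-0.08,0,0,0,1],
  [0,0,-0.14,0,0,0,1],
  [0,0,-0.14,0,0,0,1],
  [-0.08,0.1,-0.1,0,0,0,1],
  [-0.1,0.14,0,0,0,0,1],
  [-0.12,0.14,0,0,0,0,1],
  [-0.08,0.1,0,0,0,0,1],
  [0,0,0,0,0,0,1],
])

```text
clock: 30.2
tool_pos: [0.3952, -0.3719, 0.1528]
tool_rot: [3.132, -0.237, -0.001]
ft_force: [0.4, 0.9, 0.5]
grip_width: 0.0006
```

```bash
python3 -c "
from h import *
to()
cv2.imwrite('pics/s14.png',read_camera('scene')[:,:,::-1])
ts=[read_camera('top').astype(float) for _ in range(4)]
cv2.imwrite('pics/t14.png',np.mean(ts,0)[:,:,::-1])
crop('pics/s14.png','pics/s14c.png',330,200,380,250,14)
crop('pics/t14.png','pics/t14c.png',362,228,407,280,13)
t=cv2.imread('pics/t14.png'); a=cv2.imread('pics/t11.png'); 
from m2 import edges
for u in (378,380,382,384,386): 
  e=edges(t,(u,244),(u,256)); print('web',u,[ (p,onz('top',*p,.1).round(4).tolist()) for p in e])
for u in (376,379,382,385): print('footend',u,edges(t,(u,258),(u,268)), t[256:270,u].mean(1).round(0))
for v in (242,246,260): print('footside',v,t[v,386:400].mean(1).round(0))
"
```

```text
t 30.20 pos [ 0.3952 -0.3719  0.1528] yaw -8.66 tilt 0.06 F [0.4 0.9 0.5] w 0.0006 q [-0.9   0.09  1.81 -0.    1.24  0.82]
web 378 [((np.float64(378.0), np.float64(248.27)), [0.514, -0.19, 0.1]), ((np.float64(378.0), np.float64(252.6)), [0.5016, -0.19, 0.1]), ((np.float64(378.0), np.float64(253.26)), [0.4997, -0.19, 0.1])]
web 380 [((np.float64(380.0), np.float64(250.11)), [0.5088, -0.1957, 0.1]), ((np.float64(380.0), np.float64(252.36)), [0.5024, -0.1957, 0.1]), ((np.float64(380.0), np.float64(253.5)), [0.4991, -0.1957, 0.1])]
web 382 [((np.float64(382.0), np.float64(250.2)), [0.5087, -0.2014, 0.1]), ((np.float64(382.0), np.float64(252.84)), [0.5011, -0.2014, 0.1]), ((np.float64(382.0), np.float64(254.29)), [0.497, -0.2014, 0.1])]
web 384 [((np.float64(384.0), np.float64(250.8)), [0.5071, -0.2071, 0.1]), ((np.float64(384.0), np.float64(253.17)), [0.5003, -0.2071, 0.1]), ((np.float64(384.0), np.float64(254.53)), [0.4964, -0.2071, 0.1])]
web 386 [((np.float64(386.0), np.float64(251.16)), [0.5061, -0.2128, 0.1]), ((np.float64(386.0), np.float64(253.5)), [0.4994, -0.2128, 0.1]), ((np.fl
[... 442 characters left out ...]
13)), (np.float64(382.0), np.float64(262.29)), (np.float64(382.0), np.float64(264.04))] [178. 184. 214. 240. 246. 244. 230. 189. 217. 240. 244. 244. 244. 244.]
footend 385 [(np.float64(385.0), np.float64(262.36)), (np.float64(385.0), np.float64(264.54))] [174. 193. 230. 235. 232. 242. 235. 200. 204. 237. 243. 244. 244. 244.]
footside 242 [236. 237. 241. 243. 244. 239. 237. 239. 241. 242. 240. 236. 240. 240.]
footside 246 [236. 233. 239. 243. 242. 232. 225. 224. 228. 238. 234. 218. 234. 232.]
footside 260 [233. 242. 241. 226. 230. 240. 243. 242. 236. 224. 236. 231. 161.  77.][ WARN:0@27.894] global loadsave.cpp:1063 imwrite_ Unsupported depth image for selected encoder is fallbacked to CV_8U.
```

View pics/s14c.png

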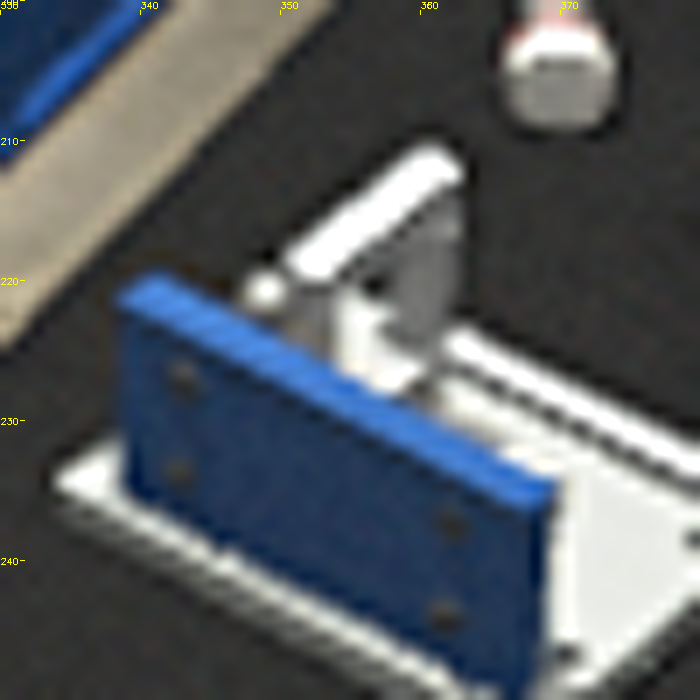

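View pics/t14c.png

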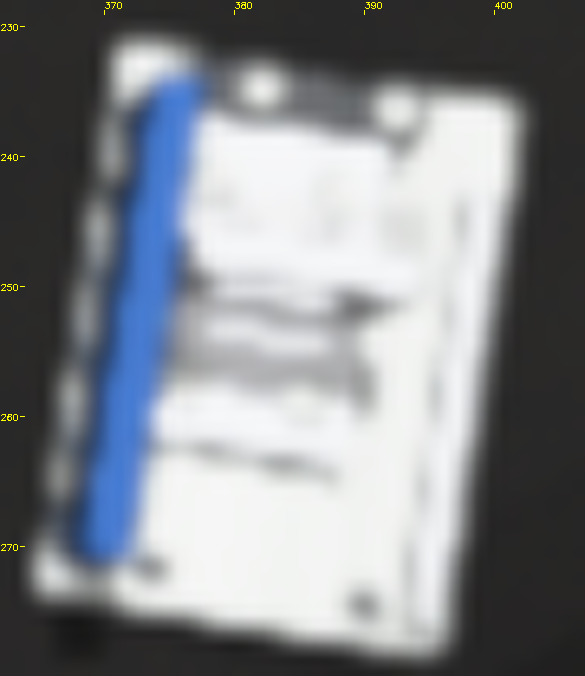

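```bash
python3 -c "
from h import *
s=cv2.imread('pics/s14.png');k=8
x0,y0,x1,y1=345,203,368,225
b=cv2.resize(s[y0:y1,x0:x1],None,fx=k,fy=k,interpolation=cv2.INTER_LINEAR)
m=cv2.inRange(b,(190,190,190),(255,255,255));cs,_=cv2.findContours(m,0,2)
n=np.array([np.sin(np.radians(8.5)),np.cos(np.radians(8.5))]); mx=np.array([n[1],-n[0]])
for c in cs:
    if cv2.contourArea(c)/64<10: continue
    r=(cv2.boxPoints(cv2.minAreaRect(c))+.5)/k-.5+[x0,y0]
    P=np.array([onz('scene',*q,.1)[:2] for q in r]); print('web',r.round(1).tolist()); print('  x,y prime',np.c_[P@mx,P@n].round(4).tolist(),'mean',(P.mean(0)@mx).round(4),(P.mean(0)@n).round(4))
x0,y0,x1,y1=330,212,378,245
b=cv2.resize(s[y0:y1,x0:x1],None,fx=k,fy=k,interpolation=cv2.INTER_LINEAR)
h=cv2.cvtColor(b,cv2.COLOR_BGR2HSV); m=cv2.inRange(h,(95,90,150),(125,255,255));cs,_=cv2.findContours(m,0,2)
for c in cs:
    if cv2.contourArea(c)/64<10: continue
    r=(cv2.boxPoints(cv2.minAreaRect(c))+.5)/k-.5+[x0,y0]
    P=np.array([onz('scene',*q,.08)[:2] for q in r]); print('fence',r.round(1).tolist()); print('  ',np.c_[P@mx,P@n].round(4).tolist())
    rr=c.reshape(-1,2)
# top cam
t=cv2.imread('pics/t14.png')
from m2 import edges
print('stop edge now',[edges(t,(u,234),(u,243)) for u in (380,383,386,389)])
a=cv2.imread('pics/t0.png') if 0 else cv2.imread('pics/top0.png'); print('before',[edges(a,(u,234),(u,243)) for u in (380,383,386,389)])
crop('pics/t14.png','pics/full.png',160,205,470,300,2)
"
```

```text
web [[350.0, 217.8], [360.3, 209.6], [362.2, 212.0], [351.9, 220.2]]
  x,y prime [[0.5452, -0.1081], [0.5456, -0.1594], [0.5344, -0.1537], [0.5342, -0.1028]] mean 0.5399 -0.131
fence [[338.4, 221.2], [339.9, 218.5], [369.3, 233.8], [367.9, 236.5]]
   [[0.5768, -0.0934], [0.5816, -0.1061], [0.4712, -0.1054], [0.4672, -0.0931]]
stop edge now [[(np.float64(380.0), np.float64(237.05))], [(np.float64(383.0), np.float64(237.27))], [(np.float64(386.0), np.float64(237.41))], [(np.float64(389.0), np.float64(237.74))]]
before [[(np.float64(380.0), np.float64(237.92))], [(np.float64(383.0), np.float64(234.77)), (np.float64(383.0), np.float64(238.58))], [(np.float64(386.0), np.float64(239.1))], [(np.float64(389.0), np.float64(239.35))]]
```

View pics/full.png

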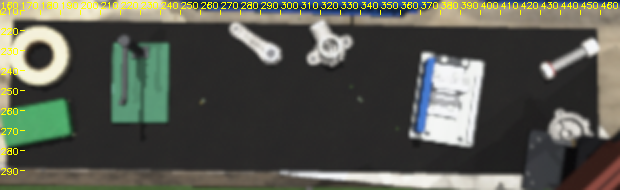

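```bash
python3 -c "
from h import *
print(ticket.job_done())"
```

```text
the job is handed in; nothing more can be done
None
```

The bracket is standing home on the drilling fixture, released, and the job was handed in after about 30 s of robot time (limit 72 s).

**What I did:** I gripped the bracket by its web sides, lifted it about 26 mm and drew it about 95 mm out past the tip. I then stood it on the mat and let go, and regripped it low on the web faces. I set it on the plate, pushed it to the stop and then the fence, and released it. Finally I nudged it with shut fingers towards the stop (about 14 N) and the fence (about 15 N). It did not give in either direction.

**Last checks:**
- **Fence:** in the scene camera the web centre is 25.3 mm from the fence face, where 25 mm is flush.
- **Stop:** the web centre is at 539.9 mm along the fixture. I had put home at about 540 mm from the top view, good to about 2 mm.
- **Squareness:** the web is turned about 0.4° relative to the fixture, which is within what I can measure.
- **Other things:** the bystanders looked to be where they were. The arm is clear of the bracket and fixture, and wrist force is near zero.

**Two checks that disagreed:**
- In the fence nudge the finger met the web about 2.5 mm earlier than the nominal finger thickness predicts. It held firm at 15 N and the camera shows no gap, so I put it down to finger shape.
- The foot length read off the blurry top view came out at about 73 mm instead of 76 mm. I did not rely on it.

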